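# Load the jar shaker, set its stop to the count, clamp and start

### The arm

A 6-joint arm with a two-finger parallel gripper is mounted at the origin on a cart in front of the work surface, level with it; the furniture and walls round the work are solid. World frame = base frame: x ahead of the robot, y to its left, z up, the work surface at z = 0. Lengths are in m, angles in degrees, forces in N, time in s.
With the tool pointing down it reaches from about 0.25 to 0.725 m from the base axis. Payload 9.7 kg.
Tool frame: the origin (TCP) lies on the centre line of the jaws, within the pads' length; the fingertips stand bot.nose_length ahead of it and the grasp point (between the pads) lies 11 mm behind it (bot.nose_length is the distance from the TCP to the fingertips, in m); z points along the fingers, y is the line along which they close (so a half turn about z gives the same grasp; the last joint's range is limited). The gripper opens to 85 mm and grips with 20 to 120 N. Pads are 22 mm wide; open, the fingers measure 114 mm over their backs; the gripper's body (76 mm by 85 mm) begins 54 mm behind the grasp point. The pads swing forward as they close: fully open they stand 13 mm farther back than shut.
Start: joints at [-69.614, 4.979, 10.078, 95.1, 0, 90], TCP at [0.192, -0.516, 0.211] pointing down, gripper open.
Joint ranges: [-179.16, 179.16], [-48.56, 103.87], [-65.8, 70.77], [-126.05, 130.52], [-82.76, 87.17], [-180, 180]. Speed limits (degrees/s): [127.2, 127.2, 147.25, 180, 180, 180].

### API

Orientations are given as [roll, pitch, yaw] about the fixed x, y, z axes, in that order (R = Rz(yaw) Ry(pitch) Rx(roll)).
In Python, from workcell import bot gives the robot as it stands. The module is installed in compiled form; this text tells all that it offers.
- The arm moves only by the shell command python3 -m inch 'ROWS' [OPENING] [FORCE]. ROWS is JSON, a list of rows, each a list of 4 numbers: the shift along the world's x, y, z in cm, then the turn about the world's z in degrees. A call has exactly 8 rows; each row is the pose to reach, as a shift and turn from the pose commanded when the call began; what a row does not reach only later rows make up. A row lasts 1/8 s, in which the tool goes at most 62.5 mm and 10.7 degrees, less where a joint would pass 70% of its speed; a pose out of reach is approached as far as the arm can. A call with a gripper value outside its range is refused whole. OPENING is the finger opening in cm, from 0 to 8.54, set as the call begins (- or left out, the last holds). The fingers move at their own pace and stop on an object; FORCE is the grip in N (left out, the last holds). Time passes only in rows, so rows that repeat a pose let the fingers close, or fill a call up. It gives the time, the measured TCP pose, the force, the opening and the grip force at its end, in the units of the state.
- bot.get_obs(): the state, without advancing time (a new reading comes with each control period).
- bot.camera(name): name is "side" or "top" or "wrist"; returns a dict with "img" (420x560x3 uint8, red, green, blue), "fovy" (degrees; the focal length in pixels is half the picture's height over the tangent of half this angle, whatever the lens; pixels are square), "cx", "cy" (the principal point, pixels), "dist" ([k1, k2, p1, p2, k3] as OpenCV has them; the pictures are not rectified), "R" (3x3) and "t" (3): a world point X has camera coordinates R X + t; the wrist camera has in their place "mount" (4x4, takes a point from camera to tool coordinates, whose origin is the TCP and whose axes are the flange's). Camera axes: x right, y down, z forward; pixel columns grow to the right and rows downward; lengths in m; the calibration is good to about 2 mm. A picture is of the moment at which its call begins: read the wrist's pose just before it. There is no depth.
- bot.job_done(): hands the job in; it is judged then, once.
Trained networks look in a picture, given as the dict that the camera call returned (one of the last four; its "shot" number tells which), for a name from the list of things; names that differ only in an ending like _2 or _b are one class to them, and where a whole thing is asked for, a point or a joint stands for the part that bears it (a point fixed in the world has none). Each returns a list of dicts, best first, with "score" (0 to 1); they miss things now and then, are a little off and sometimes report something else, mostly with a low value. They report only what shows in the picture. A call takes as long as a camera call. They do not tell look-alikes from the thing itself.
- bot.find_in(thing, picture): "point" ([column, row] in pixels, amid what is visible of it).
- bot.landmark_of(thing, picture): "point" ([column, row] in pixels: a listed point, or the origin of a listed thing).
The state is a dict: "time": time; "q": joint angles; "qd": joint speeds; "joint_efforts": joint torques, N m; "ee_pos": TCP position; "tcp_rot": TCP orientation; "wrist_force": force on the tool from outside, world axes, zero at the start; "torque": the same for the moment, N m; "opening": finger opening in m; "grasp_force": force on a finger pad.
Only numpy, scipy, OpenCV 4.12 (cv2) and the standard library are available. Lean on these libraries where they do the work, as an engineer would, in place of code of your own. Each camera call takes 0.05 s, during which the arm holds its last target. There are 200 camera calls.

### The job

Get the shaker ready and start it: stand every low amber sample jar with a white cap on the shaker deck, upright, one in each circle, filling the circles without a gap from the fixed end plate beside the green button. Swing the red-knobbed clamp lever open, slide the stop up behind the row to the mark that has as many dots as there are jars, and clamp the lever fully again. Only then press the green start button; never move the stop while its lever is clamped, and leave everything else on the bench where it is.

Things in the scene. Friction and masses are not known exactly. Their poses are not given: they have to be found in the camera images.
- shaker: White bench shaker, fixed, 470 (y) x 162 (x) mm, aluminium deck 50 mm above the bench, front edge at x -65 mm. Origin: under its middle, at bench level, below the row of circles (x = 0). At yaw 0 its x points away from the robot, y left. +y end: grey console, 60 mm high, with the green button, then the fixed end plate (inner face y +140 mm, 55 mm above deck). Guide rail, 15 mm high, at x +76 mm
- circle_1 (a point): Centre, at deck height, of circle 1 counted from the fixed end plate: a white ring 60 mm across on the mat; the circles are 64 mm apart along the shaker's -y, the first 32 mm from the end plate. A jar that stands here has its origin at this point
- circle_2 (a point): Centre, at deck height, of circle 2 counted from the fixed end plate: a white ring 60 mm across on the mat; the circles are 64 mm apart along the shaker's -y, the first 32 mm from the end plate. A jar that stands here has its origin at this point
- circle_3 (a point): Centre, at deck height, of circle 3 counted from the fixed end plate: a white ring 60 mm across on the mat; the circles are 64 mm apart along the shaker's -y, the first 32 mm from the end plate. A jar that stands here has its origin at this point
- circle_4 (a point): Centre, at deck height, of circle 4 counted from the fixed end plate: a white ring 60 mm across on the mat; the circles are 64 mm apart along the shaker's -y, the first 32 mm from the end plate. A jar that stands here has its origin at this point
- mark_2 (a point): Mark with 2 dot(s): the point on the middle line of the deck that belongs to a red line on the deck's front edge with 2 black dot(s) just on its end-plate side; the stop's face belongs here when 2 jars are loaded. It lies 128 mm from the end plate's face, 32 mm past the centre of circle 2
- mark_3 (a point): Mark with 3 dot(s): the point on the middle line of the deck that belongs to a red line on the deck's front edge with 3 black dot(s) just on its end-plate side; the stop's face belongs here when 3 jars are loaded. It lies 192 mm from the end plate's face, 32 mm past the centre of circle 3
- mark_4 (a point): Mark with 4 dot(s): the point on the middle line of the deck that belongs to a red line on the deck's front edge with 4 black dot(s) just on its end-plate side; the stop's face belongs here when 4 jars are loaded. It lies 256 mm from the end plate's face, 32 mm past the centre of circle 4
- stop_face (a point): Foot of the stop plate's rubber face (the side towards the end plate), on the deck's middle line at deck height. Plate: 10 mm thick, 51 mm tall, x from -57 to +59 mm, red pointer at its front edge. One with a blue carriage (40 x 75 mm, top 90 mm above the bench) that rides on the guide rail behind it (-y side)
- stop_grip (a point): On the axis of the carriage's black upright grip post, 20 mm in diameter, 15 mm below its top; the post rises 60 mm from the carriage's top to 150 mm above the bench. It lies +76 mm x, -15 mm y of the stop face. Pinch it from above to slide the stop
- stop (a joint): Slide of the stop, m: 0 = parked farthest from the end plate, growing towards it (shaker +y) to 0.26; 4-dot mark at 0.050, 3-dot 0.114, 2-dot 0.178. About 8 N friction; it stays where it is left. Starts within 20 mm of 0
- clamp_lever (a joint): Clamp lever on the carriage, vertical pivot, rad: 0 = clamped (points along the shaker's -y, away from the jars); 1.2 = fully open (turned clockwise seen from above, towards shaker -x, the robot's side). Released: above 0.9. Light friction 0.06 N m; stays where left. The lock is not felt: the stop could be pushed while clamped, but that is not allowed
- lever_pivot (a point): On the lever's vertical pivot axis, at the same height as point lever_knob; 45 mm behind the stop's face (-y) over the rail; moves with the stop
- lever_knob (a point): On the axis of the lever's red upright knob, 18 mm in diameter, 128 mm above the bench, 17 mm below the knob's top; the knob stands 43 mm above the lever bar (bar top 104 mm above the bench). 70 mm from the pivot; moves with the lever
- start (a joint): Travel of the green start button, m: 0 = up, 0.006 = fully down, which takes about 4 N; it springs back. Pressed means beyond 0.004.
- start_top (a point): Centre of the top of the green start button (32 mm in diameter) on the console
- sample_1: Low amber glass sample jar with a white screw cap, closed, 54 mm in diameter, 48 mm tall, about 0.09 kg; origin at the centre of its underside, z up. Two to four such jars (sample_1 to sample_4, all alike) are present; an absent one has no pose. Grasp it across its diameter from above
- sample_2: Low amber glass sample jar with a white screw cap, closed, 54 mm in diameter, 48 mm tall, about 0.09 kg; origin at the centre of its underside, z up. Two to four such jars (sample_1 to sample_4, all alike) are present; an absent one has no pose. Grasp it across its diameter from above
- sample_3: Low amber glass sample jar with a white screw cap, closed, 54 mm in diameter, 48 mm tall, about 0.09 kg; origin at the centre of its underside, z up. Two to four such jars (sample_1 to sample_4, all alike) are present; an absent one has no pose. Grasp it across its diameter from above
- sample_4: Low amber glass sample jar with a white screw cap, closed, 54 mm in diameter, 48 mm tall, about 0.09 kg; origin at the centre of its underside, z up. Two to four such jars (sample_1 to sample_4, all alike) are present; an absent one has no pose. Grasp it across its diameter from above
- red_cap_bottle: Wide white bottle with a red cap, 78 x 150 mm, standing; origin at the centre of its underside. Not to be loaded or moved
- red_cap: Loose red screw cap, 63 mm across, 24 mm high; origin at the centre of its underside. Not to be moved
- radio: Black hand radio lying flat, 206 x 59 x 42 mm; origin at the centre of its underside. Not to be moved
Things that resemble listed ones, but are neither listed nor needed, are in the scene too. What is shaped like the sample_3 but pink or purple is not meant.

How it is judged:
By the outcome, as a careful person would: the job done as asked, in the order asked, and still so for the second after the job is handed in, with the robot touching nothing.
Of sample_1, sample_2, sample_3, sample_4 only 2 to 4 are there at a start; the rules pass over those that are not, and their reading is None.
At some moment in a run one of sample_1, sample_2, sample_3, sample_4 may be knocked a few centimetres aside while the robot is not near it.
It also fails if it takes over 210 s, if anything falls off the work surface, if the arm or the gripper's body presses on something with over 40 N, if the wrist force passes 120 N, or if a joint passes its speed limit or range.

## Working session

There is one attempt and no reset: what is moved stays moved. The work goes in short steps, Python scripts to look and compute and a shell command to move; the robot and the scene stay as the last step left them, time stands still between calls to the robot, and variables do not carry over. Pictures are saved under pics/ and viewed, at most 14 in all, crops included, and the job is handed in when it is done.

```bash
mkdir -p pics; cat > h.py <<'E'
import numpy as np, cv2, json
from workcell import bot
from scipy.spatial.transform import Rotation as Ro
def cam(name):
    o=bot.get_obs(); c=bot.camera(name)
    if name=='wrist':
        T=np.eye(4); T[:3,:3]=Ro.from_euler('xyz',o['tcp_rot'],degrees=True).as_matrix() ; T[:3,3]=o['ee_pos']
        M=T@np.array(c['mount']); R=M[:3,:3].T; t=-R@M[:3,3]
        c['Rw'],c['tw']=R,t
    else: c['Rw'],c['tw']=np.array(c['R']),np.array(c['t'])
    return c
def K(c):
    f=c['img'].shape[0]/2/np.tan(np.radians(c['fovy'])/2)
    return np.array([[f,0,c['cx']],[0,f,c['cy']],[0,0,1.]])
def toz(c,p,z):
    u=cv2.undistortPoints(np.array([[p]],float),K(c),np.array(c['dist'],float))[0,0]
    d=c['Rw'].T@np.array([u[0],u[1],1]); C=-c['Rw'].T@c['tw']
    return C+d*(z-C[2])/d[2]
def proj(c,X):
    return cv2.projectPoints(np.array([X],float),cv2.Rodrigues(c['Rw'])[0],c['tw'],K(c),np.array(c['dist'],float))[0][0,0]
def save(c,n): cv2.imwrite('pics/'+n,cv2.cvtColor(c['img'],cv2.COLOR_RGB2BGR))
def lm(c,th,z,n=6,k='landmark_of'):
    for d in getattr(bot,k)(th,c)[:n]:
        print(th,round(d['score'],2),np.round(d['point'],0),np.round(toz(c,d['point'],z),4))
E
python3 - <<'E'
from h import *
o=bot.get_obs();print(o, bot.nose_length)
for n in ['top','side']:
    c=cam(n); save(c,n+'0.png'); print(n, -c['Rw'].T@c['tw'])
    lm(c,'sample_1',0);lm(c,'shaker',0,2);lm(c,'circle_1',.05,2) ;lm(c,'circle_4',.05,2);lm(c,'stop_face',.05,2);lm(c,'lever_knob',.128,2);lm(c,'lever_pivot',.128,2);lm(c,'stop_grip',.135,2);lm(c,'start_top',.066,2);lm(c,'red_cap_bottle',0,2);lm(c,'radio',0,2);lm(c,'red_cap',0,2);lm(c,'mark_2',.05,4)
E
```

```text
{'time': 0.0, 'q': array([-6.96156607e+01,  5.01214680e+00,  1.00331524e+01,  9.51013575e+01,
       -1.89083886e-04,  9.00015294e+01]), 'qd': array([ 0.00144435, -0.07945503, -0.06515816, -0.0360024 , -0.00511985,
       -0.08141415]), 'joint_efforts': array([ 1.54464287e-03, -5.20382488e+01,  4.64815843e+01,  1.60000124e-02,
        9.64480660e-05,  1.02118793e-06]), 'ee_pos': array([ 0.19147595, -0.51529725,  0.21026141]), 'tcp_rot': array([-1.79919648e+02,  1.91228479e-04,  2.03828102e+01]), 'wrist_force': array([-0.86482678, -0.50613385,  0.66531624]), 'torque': array([0.00392957, 0.02975387, 0.00946905]), 'grasp_force': 0.0, 'opening': 0.08551339049173423} 0.008
top [0.32761426 0.02341703 1.21596263]
sample_1 0.8 [386. 204.] [ 0.5698 -0.3181  0.    ]
sample_1 0.63 [355. 220.] [ 0.5232 -0.22    0.    ]
sample_1 0.6 [391. 252.] [ 0.4228 -0.3232  0.    ]
sample_1 0.57 [358. 246.] [ 0.4417 -0.2242  0.    ]
sample_1 0.54 [330. 168.] [ 0.6878 -0.1527  0.    ]
sample_1 0.52 [419. 192.] [ 0.6064 -0.4256  0.    ]
shaker 0.9 [260. 219.] [0.5319 0.0694 0.    ]
circle_1 0.86 [244. 219.] [0
[... 1490 characters left out ...]
 0.71 [280. 252.] [ 0.5258 -0.0788  0.05  ]
lever_knob 0.65 [318. 256.] [ 0.592  -0.2058  0.128 ]
lever_pivot 0.59 [311. 236.] [ 0.6081 -0.1224  0.128 ]
stop_grip 0.71 [307. 228.] [ 0.6095 -0.0953  0.135 ]
stop_grip 0.24 [324. 254.] [ 0.6063 -0.2106  0.135 ]
start_top 0.35 [241. 186.] [0.5135 0.2889 0.066 ]
red_cap_bottle 0.64 [371. 310.] [ 0.6981 -0.3442  0.    ]
radio 0.67 [197. 189.] [0.3649 0.426  0.    ]
radio 0.58 [321. 253.] [ 0.6677 -0.0865  0.    ]
red_cap 0.75 [273. 247.] [0.5332 0.0007 0.    ]
red_cap 0.67 [238. 186.] [0.5267 0.3797 0.    ]
mark_2 0.84 [265. 223.] [0.5293 0.0706 0.05  ]
mark_2 0.68 [273. 246.] [ 0.5172 -0.0444  0.05  ]
mark_2 0.6 [270. 232.] [0.5309 0.0196 0.05  ]
```

```bash
python3 - <<'E'
import cv2
a=cv2.imread('pics/top0.png')[120:320,120:460]; cv2.imwrite('pics/top0c.png',cv2.resize(a,(800,471),interpolation=cv2.INTER_CUBIC))
a=cv2.imread('pics/side0.png')[150:380,180:460]; cv2.imwrite('pics/side0c.png',cv2.resize(a,(730,600),interpolation=cv2.INTER_CUBIC))
E
```

```text
(no output)
```

View pics/top0c.png

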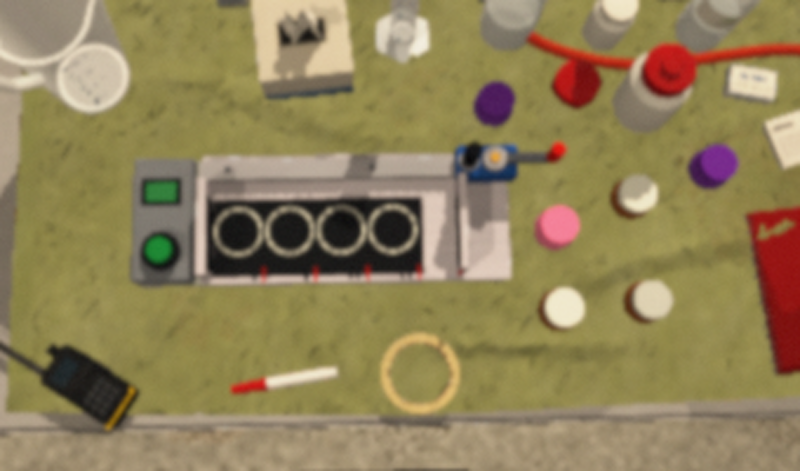

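View pics/side0c.png

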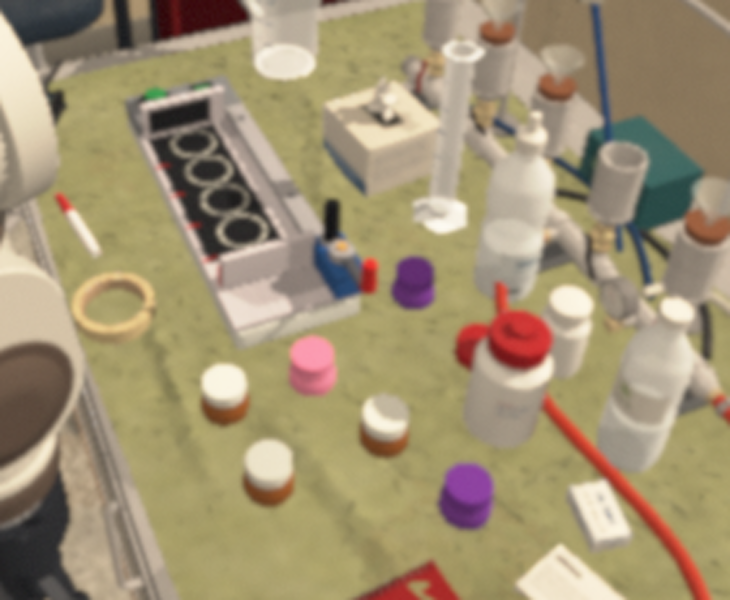

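The top view shows three white-capped amber jars (full-image pixels about 391,203; 359,250; 396,247). It also shows pink (357,216) and purple (330,164; 423,190) look-alikes, and four circles with the console on the left, so the target is the 3-dot mark. Next I'll fit the shaker pose.

```bash
cat >> h.py <<'E'
def fit(src,dst):
    A=cv2.estimateAffinePartial2D(np.array(src,float)*1000,np.array(dst,float)*1000,ransacReprojThreshold=6)[0]
    return A
E
python3 - <<'E'
from h import *
for n in ['top','side']:
    c=cam(n)
    lm(c,'circle_1',.05,8)
    lm(c,'mark_2',.05,8); lm(c,'sample_1',0.0,12); lm(c,'stop',0.05,2); lm(c,'stop_grip',.135,1)
E
```

```text
circle_1 0.98 [219. 218.] [0.5297 0.1894 0.05  ]
circle_1 0.94 [284. 219.] [ 0.5222 -0.0022  0.05  ]
circle_1 0.64 [255. 214.] [0.5369 0.0824 0.05  ]
circle_1 0.63 [245. 217.] [0.5294 0.1126 0.05  ]
mark_2 0.93 [257. 218.] [0.5279 0.0775 0.05  ]
mark_2 0.69 [298. 214.] [ 0.5357 -0.0443  0.05  ]
mark_2 0.66 [274. 220.] [0.518  0.0275 0.05  ]
mark_2 0.52 [186. 222.] [0.5176 0.284  0.05  ]
sample_1 0.77 [394. 249.] [ 0.4325 -0.3327  0.    ]
sample_1 0.75 [420. 192.] [ 0.606  -0.4281  0.    ]
sample_1 0.73 [354. 219.] [ 0.5267 -0.2186  0.    ]
sample_1 0.56 [332. 168.] [ 0.691  -0.1576  0.    ]Traceback (most recent call last):
  File "<stdin>", line 5, in <module>
  File "h.py", line 23, in lm
    for d in getattr(bot,k)(th,c)[:n]:
             ~~~~~~~~~~~~~~^^^^^^
ValueError: it knows: circle, lever_knob, lever_pivot, mark, radio, red_cap, red_cap_bottle, sample, shaker, start_top, stop_face, stop_grip
```

```bash
python3 -m inch '[[3,6,3,10],[6,12,6,20],[9,18,9,30],[12,24,12,40],[15,28,14,50],[18,32,14,60],[20,36,14,69.6],[20,40,14,69.6]]' 8
```

```text
time: 2.6
ee_pos: [0.3928, -0.1134, 0.3506]
tcp_rot: [-180.0, -0.0, 90.2]
wrist_force: [-0.0, -0.5, -0.2]
opening: 0.0801
grasp_force: 0.0
```

```bash
python3 - <<'E'
from h import *
c=cam('wrist'); save(c,'w1.png'); print(-c['Rw'].T@c['tw'],c['Rw'][2])
for a in [('circle_1',.05),('mark_2',.05),('sample_1',0),('stop_face',.05),('stop_grip',.135),('lever_knob',.128),('lever_pivot',.128)]: lm(c,a[0],a[1])
c=cam('top'); lm(c,'sample_1',0,12)
t=[(221.1,218.2),(243.2,218.2),(264.9,217.7),(286.6,217.3)]
for p in t: print(toz(c,p,.05))
c=cam('side'); lm(c,'sample_1',0,12)
E
```

```text
[ 0.39218547 -0.03626111  0.51344669] [ 0.00124469 -0.29542338 -0.95536563]
circle_1 0.75 [383.  42.] [0.5307 0.0604 0.05  ]
circle_1 0.63 [378.  95.] [ 0.5286 -0.0095  0.05  ]
mark_2 0.85 [382.  69.] [0.5312 0.0257 0.05  ]
mark_2 0.83 [385.  18.] [0.5308 0.0903 0.05  ]
mark_2 0.68 [376. 116.] [ 0.5278 -0.0385  0.05  ]
sample_1 0.83 [454. 185.] [ 0.6884 -0.1484  0.    ]
sample_1 0.78 [302. 277.] [ 0.4324 -0.3251  0.    ]
sample_1 0.76 [361. 224.] [ 0.5333 -0.2197  0.    ]
sample_1 0.66 [300. 224.] [ 0.4247 -0.2197  0.    ]
sample_1 0.49 [376. 276.] [ 0.5689 -0.3227  0.    ]
stop_face 0.83 [371. 150.] [ 0.5252 -0.0865  0.05  ]
stop_grip 0.68 [452. 173.] [ 0.605  -0.1036  0.135 ]
lever_knob 0.9 [433. 242.] [ 0.5981 -0.1992  0.128 ]
lever_pivot 0.63 [448. 195.] [ 0.608  -0.1336  0.128 ]
sample_1 0.73 [329. 170.] [ 0.684  -0.1472  0.    ]
[0.52779449 0.18209329 0.05      ]
[0.52654785 0.11733803 0.05      ]
[0.52681001 0.05370434 0.05      ]
[ 0.52677425 -0.00998612  0.05      ]
sample_1 0.83 [334. 260.] [ 0.6928 -0.1329  0.    ]
sample_1 0.76 [358. 340.] [ 0.6141 -0.4159  0.    ]
sample_1 0.72 [267. 307.] [ 0.4275 -0.2254  0.    ]
sample_1 0.64 [326. 318.] [ 0.567  -0.3202  0.    ]
sample_1 0.61 [282. 334.] [ 0.4368 -0.3222  0.    ]
sample_1 0.59 [297. 295.] [ 0.5243 -0.2159  0.    ]
```

View pics/w1.png

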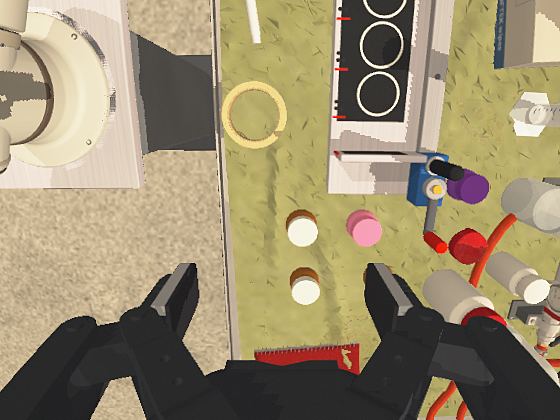

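The wrist view shows jars A (302,225) and B (305,287), pink (365,227), and the stop and lever on the right. Jar C is behind the right finger. I'll take jar B first.

```bash
cat >> h.py <<'E'
def cap(c,X,r=55):
    "centroid of white cap near projected world X (z=.048) -> world"
    p=proj(c,X); hsv=cv2.cvtColor(c['img'],cv2.COLOR_RGB2HSV)
    m=((hsv[...,1]<60)&(hsv[...,2]>150)).astype(np.uint8)
    m=cv2.morphologyEx(m,cv2.MORPH_OPEN,np.ones((5,5),np.uint8))
    n,l,s,ce=cv2.connectedComponentsWithStats(m)
    for i in range(1,n):
        if np.hypot(*(ce[i]-p))<r and s[i,4]>150: print('cap',s[i],np.round(ce[i],1),np.round(toz(c,ce[i],X[2]),4))
E
python3 -m inch '[[1,-5,-3,0],[2,-10,-6,0],[3,-15,-9,0],[4.2,-20.9,-12,0],[4.2,-20.9,-16,0],[4.2,-20.9,-20,0],[4.2,-20.9,-20,0],[4.2,-20.9,-20,0]]' 8.2
python3 - <<'E'
from h import *
c=cam('wrist'); save(c,'w2.png'); cap(c,[.4335,-.3245,.048],120); lm(c,'sample_1',0); print(proj(c,[.4335,-.3245,.048]))
E
```

```text
time: 4.2
ee_pos: [0.4339, -0.3249, 0.1528]
tcp_rot: [179.9, 0.1, 90.0]
wrist_force: [-0.1, -1.1, 1.1]
opening: 0.0823
grasp_force: 0.0
cap [ 256  181   53   50 2113] [282.1 205.3] [ 0.4345 -0.3264  0.048 ]
sample_1 0.84 [273.  79.] [ 0.4258 -0.2163  0.    ]
sample_1 0.83 [282. 193.] [ 0.435  -0.3273 -0.    ]
sample_1 0.79 [412. 186.] [ 0.5705 -0.3194  0.    ]
sample_1 0.74 [384.  81.] [ 0.5312 -0.2166  0.    ]
sample_1 0.7 [433. 276.] [ 0.6097 -0.4255  0.    ]
sample_1 0.67 [553.  13.] [ 0.6933 -0.1478  0.    ]
[281.00616182 203.28348856]
```

View pics/w2.png

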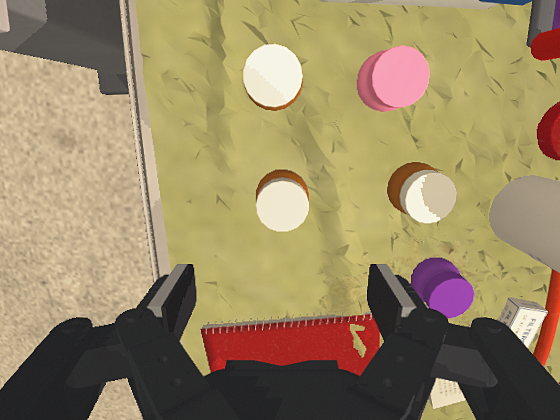

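B is at (0.4347, -0.3267), and the network and cap centroid agree.

```bash

python3 -m inch '[[0.1,-0.2,-4,0],[0.1,-0.2,-8,0],[0.1,-0.2,-11,0],[0.1,-0.2,-13,0],[0.1,-0.2,-13,0],[0.1,-0.2,-13,0],[0.1,-0.2,-13,0],[0.1,-0.2,-13,0]]' 8.2
python3 -m inch '[[0,0,0,0],[0,0,0,0],[0,0,0,0],[0,0,0,0],[0,0,0,0],[0,0,4,0],[0,0,9,0],[0,0,13,0]]' 4.8 30
```

```text
time: 5.3
ee_pos: [0.435, -0.3269, 0.0218]
tcp_rot: [179.9, 0.0, 90.0]
wrist_force: [0.1, 0.1, -0.4]
opening: 0.0819
grasp_force: 0.0
time: 6.3
ee_pos: [0.4346, -0.3266, 0.1527]
tcp_rot: [180.0, 0.0, 90.0]
wrist_force: [0.1, -0.6, -1.5]
opening: 0.0484
grasp_force: 1.4
```

```bash
python3 - <<'E'
from h import *
c=cam('wrist'); save(c,'w3.png'); o=bot.get_obs(); print(o['opening'],o['grasp_force'],o['wrist_force']); cap(c,[.4347,-.3267,.048],120); lm(c,'sample_1',0)
E
```

```text
0.047838623748430904 1.4432377181947231 [-1.00860735  1.35291215  3.85922373]
cap [ 234  225   96   96 6994] [280.7 273.6] [ 0.4339 -0.3963  0.048 ]
sample_1 0.93 [281. 244.] [ 0.4342 -0.3865  0.    ]
sample_1 0.93 [383.  75.] [ 0.5309 -0.2128  0.    ]
sample_1 0.78 [428. 276.] [ 0.6042 -0.4266  0.    ]
sample_1 0.66 [271.  78.] [ 0.4242 -0.2171  0.    ]
sample_1 0.63 [412. 186.] [ 0.5708 -0.3213  0.    ]
sample_1 0.63 [550.  12.] [ 0.6914 -0.1489  0.    ]
```

View pics/w3.png

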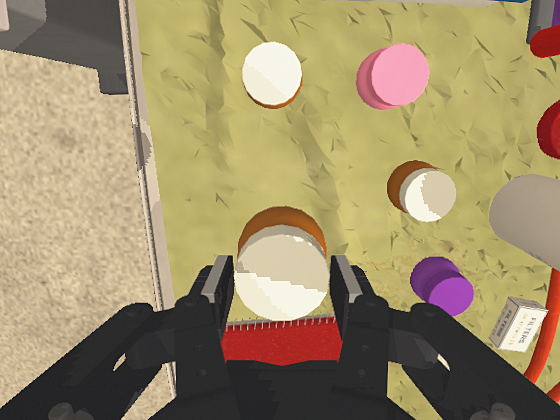

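The jar is in the jaws (cap at 281,274), though the grip is light. I'll check how well it is centred.

```bash
python3 - <<'E'
from h import *
c=cam('wrist'); o=bot.get_obs(); print(o['ee_pos'])
for z in (.175,.18): cap(c,[.4347,-.3267,z],120)
for z in (.127,.132): lm(c,'sample_1',z,1)
E
python3 -m inch '[[0,0,0,0],[0,0,0,0],[0,0,0,0],[0,0,0,0],[0,0,0,0],[0,0,0,0],[0,0,0,0],[0,0,0,0]]' 0 40
```

```text
[ 0.43549221 -0.32718762  0.15297088]
cap [ 234  225   96   94 6939] [280.8 273. ] [ 0.4354 -0.3287  0.175 ]
cap [ 234  225   96   94 6939] [280.8 273. ] [ 0.4354 -0.3259  0.18  ]
sample_1 0.96 [379.  78.] [ 0.4919 -0.2299  0.127 ]
sample_1 0.96 [379.  78.] [ 0.4904 -0.2304  0.132 ]
time: 7.55
ee_pos: [0.4346, -0.3265, 0.151]
tcp_rot: [-180.0, -0.0, 90.0]
wrist_force: [0.5, 0.5, -1.1]
opening: 0.0452
grasp_force: 40.9
```

```bash

python3 -m inch '[[0,2,3,0],[0,8,8,0],[0.5,14,13,0],[0.5,20,13,0],[1,26,13,0],[1,32,13,0],[1,38,13,0],[1.5,42,13,0]]'
python3 -m inch '[[0,2,0,0],[0,4,0,0],[0,6.5,0,0],[0,6.5,0,0],[0,6.5,0,0],[0,6.5,0,0],[0,6.5,0,0],[0,6.5,0,0]]'
python3 - <<'E'
from h import *
c=cam('wrist'); save(c,'w4.png')
lm(c,'circle_1',.05);lm(c,'mark_1',.05);lm(c,'start_top',.066,2);lm(c,'stop_face',.05,2);lm(c,'stop_grip',.135,2)
lm(c,'lever_pivot',.128,1);lm(c,'lever_knob',.128,1);lm(c,'shaker',0,1)
E
```

```text
time: 8.55
ee_pos: [0.4492, 0.0956, 0.2815]
tcp_rot: [179.9, -0.0, 90.0]
wrist_force: [1.5, -1.7, -1.2]
opening: 0.0451
grasp_force: 41.2
time: 9.55
ee_pos: [0.4496, 0.1581, 0.2811]
tcp_rot: [180.0, -0.0, 90.0]
wrist_force: [-0.6, -0.6, -1.2]
opening: 0.0456
grasp_force: 41.2
circle_1 0.63 [342. 208.] [0.5294 0.116  0.05  ]
circle_1 0.59 [334. 291.] [ 0.5252 -0.0098  0.05  ]
circle_1 0.57 [340. 246.] [0.5296 0.0612 0.05  ]
circle_1 0.56 [343. 153.] [0.5267 0.1877 0.05  ]
mark_1 0.97 [337. 310.] [ 0.5322 -0.0423  0.05  ]
mark_1 0.87 [341. 227.] [0.5294 0.0898 0.05  ]
start_top 0.87 [332.  72.] [0.5066 0.2814 0.066 ]
start_top 0.29 [285. 244.] [0.4541 0.0709 0.066 ]
stop_face 0.67 [330. 337.] [ 0.5243 -0.091   0.05  ]
stop_grip 0.55 [399. 387.] [ 0.6036 -0.1025  0.135 ]
lever_pivot 0.69 [398. 398.] [ 0.6074 -0.1296  0.128 ]
shaker 0.74 [336. 226.] [0.5322 0.0724 0.    ]
```

View pics/w4.png

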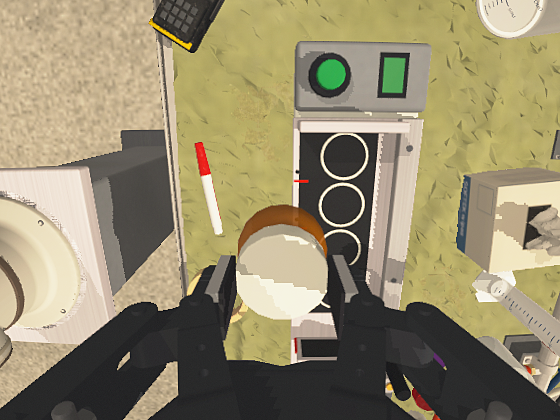

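The view shows rings 1 (344,156) and 2 (341,204), the 1-dot mark at (300,181), the button at (331,74), and the held jar. Next I'll fit the rings.

```bash
cat >> h.py <<'E'
def ring(c,p,z=.05,n=40):
    "fit ellipse to white ring near pixel p: holes (dark disc) inside"
    g=cv2.cvtColor(c['img'],cv2.COLOR_RGB2GRAY); m=(g<110).astype(np.uint8)
    k,l,s,ce=cv2.connectedComponentsWithStats(m,connectivity=4)
    i=l[int(round(p[1])),int(round(p[0]))]
    print('ring',s[i],np.round(ce[i],1),np.round(toz(c,ce[i],z),4))
E
python3 - <<'E'
from h import *
c=cam('wrist')
ring(c,(344,156));ring(c,(341,204))
c=cam('top')
for p in [(221,218),(243,218),(265,218),(287,217)]: ring(c,p)
E
```

```text
ring [ 324  135   42   42 1386] [344.2 155.7] [0.5283 0.1851 0.05  ]
ring [ 322  186   40   39 1199] [341.4 204.9] [0.5284 0.1207 0.05  ]
ring [     0      0    560    420 162941] [304.5 237.9] [ 0.4649 -0.0607  0.05  ]
ring [ 192  141  108   99 2916] [248.6 208.3] [0.5557 0.1014 0.05  ]
ring [ 192  141  108   99 2916] [248.6 208.3] [0.5557 0.1014 0.05  ]
ring [ 192  141  108   99 2916] [248.6 208.3] [0.5557 0.1014 0.05  ]
```

```bash

python3 -m inch '[[4,1.3,0,0],[7.8,2.6,0,0],[7.8,2.6,-6,0],[7.8,2.6,-11,0],[7.8,2.6,-15,0],[7.8,2.6,-18,0],[7.8,2.6,-20,0],[7.8,2.6,-20.9,0]]'
python3 -m inch '[[0,0,0,0],[0,0,0,0],[0,0,0,0],[0,0,0,0],[0,0,0,0],[0,0,0,0],[0,0,4,0],[0,0,9,0]]' 7.6
python3 -m inch '[[0,-3,2,0],[0,-8,4,0],[0,-12,4,0],[0,-12,4,0],[0,-12,4,0],[0,-12,4,0],[0,-12,4,0],[0,-12,4,0]]'
python3 - <<'E'
from h import *
c=cam('wrist'); save(c,'w5.png'); cap(c,[.528,.184,.098],60); p=proj(c,[.528,.12,.05]); ring(c,p);ring(c,proj(c,[.528,.057,.05])); lm(c,'sample_1',.05,3); lm(c,'mark_1',.05,5)
c=cam('side'); lm(c,'sample_1',0,8)
E
```

```text
time: 11.1
ee_pos: [0.5271, 0.1838, 0.0719]
tcp_rot: [-180.0, 0.1, 90.0]
wrist_force: [-16.6, -9.4, 48.0]
opening: 0.0452
grasp_force: 46.3
time: 12.1
ee_pos: [0.5269, 0.1842, 0.1621]
tcp_rot: [-179.9, 0.0, 90.0]
wrist_force: [0.6, 0.2, 0.9]
opening: 0.0758
grasp_force: 0.0
time: 13.1
ee_pos: [0.5275, 0.065, 0.2019]
tcp_rot: [-180.0, 0.0, 90.0]
wrist_force: [0.0, -0.7, 0.4]
opening: 0.0763
grasp_force: 0.0
cap [ 252   30   62   63 3033] [281.3  60.8] [0.527  0.1827 0.098 ]
ring [ 256  109   54   55 2329] [282.1 135.9] [0.528 0.121 0.05 ]
ring [ 257  175   51   49 1972] [282.1 198.9] [0.5281 0.0567 0.05  ]
sample_1 0.81 [210. 371.] [ 0.4365 -0.1719  0.05  ]
sample_1 0.59 [283. 367.] [ 0.5302 -0.1645  0.05  ]
sample_1 0.57 [281.  70.] [0.5266 0.1816 0.05  ]
mark_1 0.97 [286. 226.] [0.5324 0.0264 0.05  ]
mark_1 0.89 [282. 171.] [0.5275 0.0864 0.05  ]
mark_1 0.57 [281. 279.] [ 0.5266 -0.0375  0.05  ]
sample_1 0.97 [358. 344.] [ 0.6099 -0.4268  0.    ]
sample_1 0.94 [266. 308.] [ 0.4242 -0.2275  0.    ]
sample_1 0.75 [323. 319.] [ 0.5605 -0.3201  0.    ]
sample_1 0.73 [298. 295.] [ 0.5275 -0.2168  0.    ]
sample_1 0.67 [339. 263.] [ 0.703 -0.147  0.   ]
sample_1 0.54 [253. 202.] [0.5483 0.257  0.    ]
sample_1 0.52 [306. 232.] [0.6665 0.0269 0.    ]
```

View pics/w5.png

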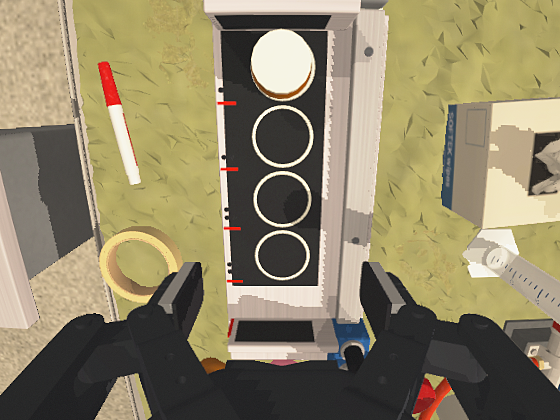

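Jar 1 stands in circle 1 (cap at 281,61), and rings 2–4 are in line at (282,136), (282,199) and (282,256). Jar C is next.

```bash

python3 -m inch '[[0,-6,1,0],[0,-12,1,0],[0,-18,1,0],[1,-24,1,0],[3,-30,1,0],[4.2,-36,0,0],[4.2,-38.4,-3,0],[4.2,-38.4,-5,0]]' 8.2
python3 -m inch '[[0,0,0,0],[0,0,0,0],[0,0,0,0],[0,0,0,0],[0,0,0,0],[0,0,0,0],[0,0,0,0],[0,0,0,0]]'
python3 - <<'E'
from h import *
c=cam('wrist'); save(c,'w6.png'); print(bot.get_obs()['ee_pos']); cap(c,[.57,-.32,.048],70);lm(c,'sample_1',0,7); lm(c,'lever_knob',.128,1)
E
```

```text
time: 14.35
ee_pos: [0.5689, -0.3217, 0.1496]
tcp_rot: [-179.9, -0.0, 89.8]
wrist_force: [0.1, 1.3, 0.8]
opening: 0.0821
grasp_force: 0.0
time: 15.35
ee_pos: [0.5696, -0.3195, 0.152]
tcp_rot: [-180.0, -0.0, 90.0]
wrist_force: [0.1, 0.6, 0.2]
opening: 0.0822
grasp_force: 0.0
[ 0.56956247 -0.31958313  0.15196862]
cap [ 255  176   53   53 2160] [281.  202.6] [ 0.569  -0.3182  0.048 ]
sample_1 0.93 [133.  91.] [ 0.4261 -0.2198  0.    ]
sample_1 0.9 [418.   9.] [ 0.6937 -0.1477  0.    ]
sample_1 0.86 [241.  87.] [ 0.5306 -0.2175  0.    ]
sample_1 0.82 [311. 280.] [ 0.6033 -0.4226  0.    ]
sample_1 0.69 [285. 195.] [ 0.5734 -0.3234  0.    ]
lever_knob 0.97 [342.  35.] [ 0.6022 -0.2004  0.128 ]
```

```bash

python3 -m inch '[[0,0.1,-4,0],[0,0.1,-8,0],[0,0.1,-11,0],[0,0.1,-13.1,0],[0,0.1,-13.1,0],[0,0.1,-13.1,0],[0,0.1,-13.1,0],[0,0.1,-13.1,0]]' 8.2
python3 -m inch '[[0,0,0,0],[0,0,0,0],[0,0,0,0],[0,0,0,0],[0,0,0,0],[0,0,0,0],[0,0,5,0],[0,0,10,0]]' 0 40
python3 -m inch '[[-1,0,6,0],[-3,4,13,0],[-4.1,10,13,0],[-4.1,16,13,0],[-4.1,22,13,0],[-4.1,28,13,0],[-4.1,34,13,0],[-4.1,38,13,0]]'
python3 -m inch '[[0,3,0,0],[0,5.9,0,0],[0,5.9,0,0],[0,5.9,0,0],[0,5.9,0,0],[0,5.9,0,0],[0,5.9,0,0],[0,5.9,0,0]]'
python3 - <<'E'
from h import *
c=cam('wrist'); save(c,'w7.png'); o=bot.get_obs(); print(o['ee_pos']); z=o['ee_pos'][2]-.021+.048; cap(c,[.528,.12,z],80);cap(c,[.528,.183,.098],30);ring(c,proj(c,[.528,.12,.05]))
E
```

```text
time: 16.5
ee_pos: [0.57, -0.3188, 0.0219]
tcp_rot: [179.9, 0.0, 90.0]
wrist_force: [0.6, -0.5, -0.2]
opening: 0.0817
grasp_force: 0.0
time: 17.5
ee_pos: [0.569, -0.3182, 0.1212]
tcp_rot: [-179.9, -0.1, 90.0]
wrist_force: [0.3, 0.3, -0.7]
opening: 0.0453
grasp_force: 41.0
time: 18.5
ee_pos: [0.5282, 0.064, 0.2507]
tcp_rot: [-180.0, -0.0, 90.1]
wrist_force: [0.7, -1.0, -1.2]
opening: 0.0453
grasp_force: 41.1
time: 19.5
ee_pos: [0.5286, 0.1202, 0.251]
tcp_rot: [180.0, 0.0, 90.0]
wrist_force: [0.5, 0.6, -0.2]
opening: 0.0456
grasp_force: 41.1
[0.52858992 0.12032243 0.25099081]
cap [229 209   7  30 179] [232.  223.5] [0.5055 0.1488 0.278 ]
cap [ 234  225   94  105 8464] [280.8 281.7] [0.5281 0.1184 0.278 ]
cap [236 353  92  11 785] [281. 357.] [0.5282 0.072  0.278 ]
cap [ 257  105   48   49 1856] [280.2 129.1] [0.5272 0.1829 0.098 ]
ring [ 259  159   45   44 1535] [281.1 180.8] [0.5281 0.1209 0.05  ]
```

```bash

python3 -m inch '[[0,0.1,-5,0],[0,0.1,-9,0],[0,0.1,-13,0],[0,0.1,-15.5,0],[0,0.1,-17,0],[0,0.1,-17.6,0],[0,0.1,-17.6,0],[0,0.1,-17.6,0]]'
python3 -m inch '[[0,0,0,0],[0,0,0,0],[0,0,0,0],[0,0,0,0],[0,0,0,0],[0,0,0,0],[0,0,4,0],[0,0,9,0]]' 7.6
python3 -m inch '[[0,-3,2,0],[0,-8,4,0],[0,-12,4,0],[0,-12,4,0],[0,-12,4,0],[0,-12,4,0],[0,-12,4,0],[0,-12,4,0]]'
python3 - <<'E'
from h import *
c=cam('wrist'); save(c,'w8.png'); print(bot.get_obs()['ee_pos']);cap(c,[.528,.184,.098],30);cap(c,[.528,.12,.098],30);ring(c,proj(c,[.528,.057,.05]))
lm(c,'stop_face',.05,1)
E
```

```text
time: 20.55
ee_pos: [0.5292, 0.1216, 0.0761]
tcp_rot: [179.9, -0.0, 90.0]
wrist_force: [0.5, -0.3, -1.3]
opening: 0.0454
grasp_force: 41.2
time: 21.55
ee_pos: [0.5279, 0.1213, 0.1651]
tcp_rot: [-179.9, 0.0, 90.0]
wrist_force: [0.7, 0.6, 1.3]
opening: 0.076
grasp_force: 0.0
time: 22.55
ee_pos: [0.5286, 0.002, 0.2049]
tcp_rot: [-180.0, -0.0, 90.0]
wrist_force: [-0.4, -1.1, -0.2]
opening: 0.0758
grasp_force: 0.0
[0.52858501 0.00183014 0.20493891]
cap [ 251   27   61   66 2971] [281.5  60.3] [0.5283 0.1205 0.098 ]
ring [ 255  110   53   54 2287] [281.1 136.7] [0.5279 0.0571 0.05  ]
stop_face 0.81 [284. 268.] [ 0.5311 -0.0883  0.05  ]
```

```bash

python3 -m inch '[[-1.5,-3,0,-10],[-3,-6,0,-20],[-5,-10,0,-30],[-7,-14,0,-40],[-9,-18,0,-45],[-10.3,-21.9,-2,-45],[-10.3,-21.9,-5.4,-45],[-10.3,-21.9,-5.4,-45]]' 8.2
python3 -m inch '[[0,0,0,0],[0,0,0,0],[0,0,0,0],[0,0,0,0],[0,0,0,0],[0,0,0,0],[0,0,0,0],[0,0,0,0]]'
python3 - <<'E'
from h import *
c=cam('wrist'); save(c,'w9.png'); print(bot.get_obs()['ee_pos']); cap(c,[.426,-.218,.048],80);lm(c,'sample_1',0,7);lm(c,'lever_knob',.128,1)
E
```

```text
time: 23.65
ee_pos: [0.4243, -0.2173, 0.149]
tcp_rot: [-179.8, 0.1, 44.9]
wrist_force: [0.5, 0.3, 0.4]
opening: 0.0819
grasp_force: 0.0
time: 24.65
ee_pos: [0.4256, -0.2176, 0.151]
tcp_rot: [-180.0, 0.0, 45.0]
wrist_force: [-0.7, 0.1, -0.5]
opening: 0.0822
grasp_force: 0.0
[ 0.42555111 -0.21756345  0.15097217]
cap [ 258  175   53   53 2207] [284.2 201.4] [ 0.4278 -0.217   0.048 ]
sample_1 0.71 [288. 190.] [ 0.4295 -0.2208  0.    ]
sample_1 0.71 [358. 112.] [ 0.5321 -0.2136  0.    ]
sample_1 0.7 [529. 208.] [ 0.6045 -0.4216  0.    ]
lever_knob 0.63 [491.   6.] [ 0.6018 -0.2017  0.128 ]
```

View pics/w9.png

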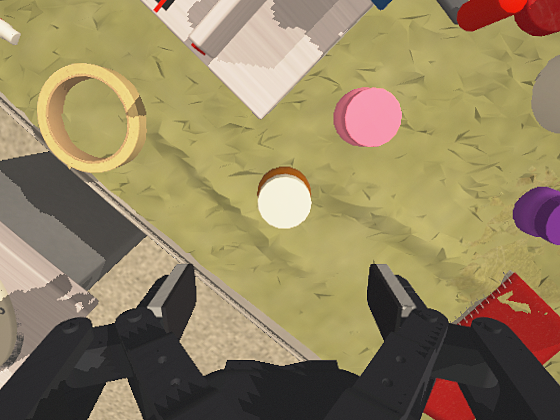

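The last jar, A, is centred between the jaws at (284,201) with the pink one clear at (368,117).

```bash

python3 -m inch '[[0.2,0,-4,0],[0.2,0,-8,0],[0.2,0,-11,0],[0.2,0,-13,0],[0.2,0,-13,0],[0.2,0,-13,0],[0.2,0,-13,0],[0.2,0,-13,0]]' 8.2
python3 -m inch '[[0,0,0,0],[0,0,0,0],[0,0,0,0],[0,0,0,0],[0,0,0,0],[0,0,0,0],[0,0,5,0],[0,0,10,0]]' 0 40
python3 -m inch '[[0,2,6,5],[1,6,13,15],[4,11,13,25],[7,16,13,35],[10,20,13,45],[10,25,13,45],[10,27.5,13,45],[10,27.5,13,45]]'
python3 -m inch '[[0,0,0,0],[0,0,0,0],[0,0,0,0],[0,0,0,0],[0,0,0,0],[0,0,0,0],[0,0,0,0],[0,0,0,0]]'
python3 - <<'E'
from h import *
c=cam('wrist'); save(c,'w10.png'); o=bot.get_obs(); print(o['ee_pos']); z=o['ee_pos'][2]-.021+.048; cap(c,[.528,.057,z],80);cap(c,[.528,.12,.098],30);cap(c,[.528,.183,.098],30);ring(c,proj(c,[.528,.057,.05]))
E
```

```text
time: 25.8
ee_pos: [0.428, -0.2178, 0.0217]
tcp_rot: [179.9, -0.0, 45.0]
wrist_force: [0.2, 0.5, -0.3]
opening: 0.082
grasp_force: 0.0
time: 26.8
ee_pos: [0.427, -0.2173, 0.1215]
tcp_rot: [-179.9, 0.0, 45.0]
wrist_force: [0.3, -1.1, -1.3]
opening: 0.0453
grasp_force: 41.5
time: 27.8
ee_pos: [0.5275, 0.0589, 0.2504]
tcp_rot: [-179.9, 0.0, 90.1]
wrist_force: [0.2, -1.0, -1.1]
opening: 0.0453
grasp_force: 41.5
time: 28.8
ee_pos: [0.5276, 0.0575, 0.251]
tcp_rot: [-180.0, 0.0, 90.0]
wrist_force: [0.4, -0.0, -1.1]
opening: 0.0453
grasp_force: 41.5
[0.52757551 0.05748293 0.25096015]
cap [230 210   7  29 171] [232.8 224. ] [0.5049 0.0858 0.278 ]
cap [334 220  25  45 898] [346.4 240.6] [0.5579 0.0775 0.278 ]
cap [ 234  224   97  105 8251] [280.9 280. ] [0.5271 0.0566 0.278 ]
cap [ 259  105   48   48 1875] [282.6 128.8] [0.5285 0.1204 0.098 ]
cap [ 256   34   53   54 2175] [281.3  60.7] [0.5271 0.1827 0.098 ]
ring [  225    22   102   234 12569] [271.1 134. ] [0.5156 0.1123 0.05  ]
```

```bash

python3 -m inch '[[0,-0.1,-5,0],[0,-0.1,-9,0],[0,-0.1,-13,0],[0,-0.1,-15.5,0],[0,-0.1,-17,0],[0,-0.1,-17.7,0],[0,-0.1,-17.7,0],[0,-0.1,-17.7,0]]'
python3 -m inch '[[0,0,0,0],[0,0,0,0],[0,0,0,0],[0,0,0,0],[0,0,0,0],[0,0,0,0],[0,0,4,0],[0,0,9,0]]' 7.6
python3 -m inch '[[0,0,3,0],[0,-4,8,0],[0,-8,13,0],[0,-12,13,0],[2,-14,13,0],[4,-14,13,0],[4,-14,13,0],[4,-14,13,0]]' 4
python3 - <<'E'
from h import *
c=cam('wrist'); save(c,'w11.png'); print(bot.get_obs()['ee_pos'])
for y in (.183,.12,.056): cap(c,[.528,y,.098],30)
lm(c,'stop_face',.05,1);lm(c,'stop_grip',.135,2);lm(c,'lever_knob',.128,2);lm(c,'lever_pivot',.128,1);lm(c,'mark_1',.05)
E
```

```text
time: 29.85
ee_pos: [0.5282, 0.0565, 0.075]
tcp_rot: [179.9, -0.0, 90.0]
wrist_force: [0.9, 0.3, -1.3]
opening: 0.0457
grasp_force: 41.5
time: 30.85
ee_pos: [0.5269, 0.0564, 0.1641]
tcp_rot: [-179.9, 0.0, 90.0]
wrist_force: [1.1, -0.0, 1.4]
opening: 0.076
grasp_force: 0.0
time: 31.85
ee_pos: [0.5671, -0.0833, 0.294]
tcp_rot: [-180.0, -0.0, 90.0]
wrist_force: [-0.0, -0.4, -1.3]
opening: 0.0401
grasp_force: 0.0
[ 0.5670549  -0.08325462  0.2942384 ]
cap [226   0  39  15 416] [246.1   5.3] [0.5305 0.1022 0.098 ]
cap [ 224   27   44   51 1720] [245.7  53.4] [0.5289 0.0558 0.098 ]
stop_face 0.65 [252. 176.] [ 0.5275 -0.0857  0.05  ]
stop_grip 0.71 [314. 205.] [ 0.6022 -0.1001  0.135 ]
stop_grip 0.18 [250. 179.] [ 0.5339 -0.0718  0.135 ]
lever_knob 0.56 [313. 283.] [ 0.6047 -0.1986  0.128 ]
lever_pivot 0.98 [314. 231.] [ 0.6041 -0.1324  0.128 ]
mark_1 0.93 [251. 140.] [ 0.5279 -0.0387  0.05  ]
mark_1 0.82 [251.  29.] [0.5313 0.0907 0.05  ]
mark_1 0.75 [253.  89.] [0.5315 0.0238 0.05  ]
mark_1 0.22 [315. 232.] [ 0.6143 -0.1637  0.05  ]
```

View pics/w11.png

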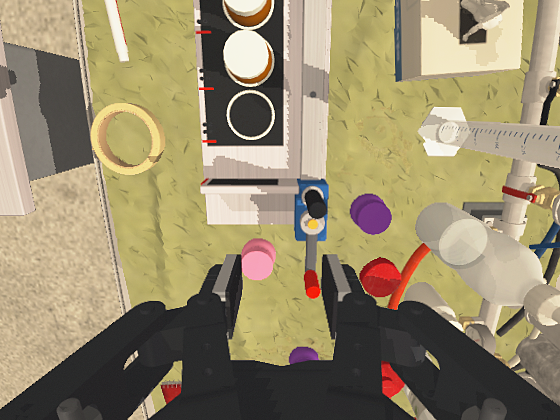

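All three jars stand in circles 1–3 (caps at 249,8 and 248,55, the first out of frame). The stop post is at (314,200) and the red knob at (312,284). I'll open the lever with a loose, tangential push so that no force goes along the slide.

```bash

python3 -m inch '[[2,-6,-3,0],[3.65,-11.65,-6,0],[3.65,-11.65,-10,0],[3.65,-11.65,-13,0],[3.65,-11.65,-15,0],[3.65,-11.65,-17.2,0],[3.65,-11.65,-17.2,0],[3.65,-11.65,-17.2,0]]' 4.2 20
python3 -m inch '[[0,0,0,0],[0,0,0,0],[0,0,0,0],[0,0,0,0],[0,0,0,0],[0,0,0,0],[0,0,0,0],[0,0,0,0]]' 2.6
python3 - <<'E'
from h import *
for s in range(0,71,10):
    a=np.radians(s); print(s,np.round([-7*np.sin(a),7-7*np.cos(a)],2))
c=cam('wrist'); save(c,'w12.png'); lm(c,'lever_knob',.128,2);lm(c,'lever_pivot',.128,1);lm(c,'stop_grip',.135,1)
E
```

```text
time: 33.15
ee_pos: [0.6043, -0.2001, 0.1231]
tcp_rot: [179.9, 0.0, 90.0]
wrist_force: [-0.5, 0.1, 0.9]
opening: 0.0418
grasp_force: 0.0
time: 34.15
ee_pos: [0.6041, -0.2, 0.122]
tcp_rot: [-180.0, -0.0, 90.0]
wrist_force: [0.3, -0.7, 0.6]
opening: 0.0261
grasp_force: 0.0
0 [-0.  0.]
10 [-1.22  0.11]
20 [-2.39  0.42]
30 [-3.5   0.94]
40 [-4.5   1.64]
50 [-5.36  2.5 ]
60 [-6.06  3.5 ]
70 [-6.58  4.61]
lever_knob 0.72 [280. 265.] [ 0.6034 -0.2036  0.128 ]
lever_knob 0.64 [282. 134.] [ 0.604  -0.1323  0.128 ]
lever_pivot 0.78 [285. 134.] [ 0.6055 -0.1323  0.128 ]
stop_grip 0.7 [279.  67.] [ 0.6026 -0.1027  0.135 ]
```

View pics/w12.png

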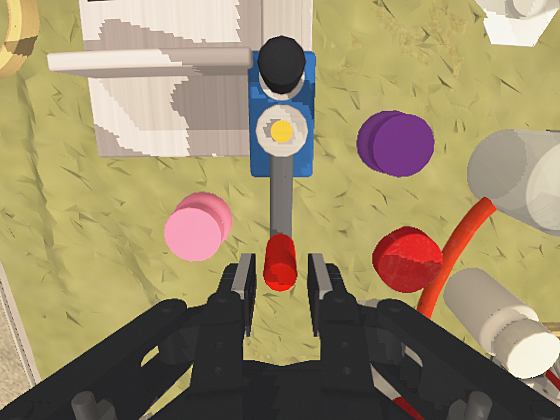

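The knob (280,270) sits between the pads, so I'll swing it open.

```bash

python3 -m inch '[[-1.22,0.11,0,-10],[-2.39,0.42,0,-20],[-3.5,0.94,0,-30],[-4.5,1.64,0,-40],[-5.36,2.5,0,-50],[-6.06,3.5,0,-60],[-6.58,4.61,0,-70],[-6.58,4.61,0,-70]]'
python3 -m inch '[[0,0,0,0],[0,0,1,0],[0,0,4,0],[0,0,8,0],[0,0,8,10],[0,0,8,20],[0,0,8,30],[0,0,8,40]]' 4
python3 -m inch '[[-1,-2,2,10],[-2,-4,4,20],[-2,-4,4,30],[-2,-4,4,30],[-2,-4,4,30],[-2,-4,4,30],[-2,-4,4,30],[-2,-4,4,30]]' 4
python3 - <<'E'
from h import *
c=cam('wrist'); save(c,'w13.png'); print(bot.get_obs()['ee_pos']); lm(c,'lever_knob',.128,2);lm(c,'lever_pivot',.128,1);lm(c,'stop_grip',.135,1);lm(c,'stop_face',.05,1)
E
```

```text
time: 35.35
ee_pos: [0.5382, -0.1538, 0.1223]
tcp_rot: [180.0, -0.0, 20.1]
wrist_force: [-1.1, -0.0, 0.4]
opening: 0.0263
grasp_force: 0.1
time: 36.35
ee_pos: [0.5384, -0.1542, 0.2027]
tcp_rot: [180.0, -0.0, 60.4]
wrist_force: [0.6, 0.3, -0.4]
opening: 0.0399
grasp_force: 0.0
time: 37.35
ee_pos: [0.5183, -0.1938, 0.2419]
tcp_rot: [-180.0, -0.0, 90.0]
wrist_force: [-0.7, 0.2, 0.1]
opening: 0.04
grasp_force: 0.0
[ 0.51828141 -0.19384258  0.24194536]
lever_knob 0.74 [304. 158.] [ 0.5382 -0.1541  0.128 ]
lever_pivot 0.82 [383. 131.] [ 0.6062 -0.1306  0.128 ]
stop_grip 0.61 [383.  94.] [ 0.6019 -0.1006  0.135 ]
stop_face 0.64 [293.  86.] [ 0.5299 -0.0876  0.05  ]
```

View pics/w13.png

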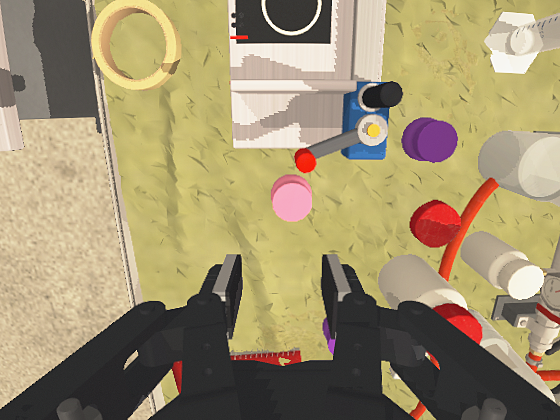

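The lever is open, knob at (305,160), about 71°. Now I'll pinch the post and slide the stop 112 mm.

```bash

python3 -m inch '[[4,5,0,0],[8.5,9.3,0,0],[8.5,9.3,-3,0],[8.5,9.3,-6,0],[8.5,9.3,-9,0],[8.5,9.3,-11.6,0],[8.5,9.3,-11.6,0],[8.5,9.3,-11.6,0]]' 4.4
python3 -m inch '[[0,0,0,0],[0,0,0,0],[0,0,0,0],[0,0,0,0],[0,0,0,0],[0,0,0,0],[0,0,0,0],[0,0,0,0]]' 0 60
python3 - <<'E'
from h import *
c=cam('wrist'); save(c,'w14.png'); print(bot.get_obs()['ee_pos']);lm(c,'stop_face',.05,1);lm(c,'mark_1',.05);lm(c,'stop_grip',.135,1)
E
```

```text
time: 38.6
ee_pos: [0.6036, -0.101, 0.1273]
tcp_rot: [179.9, 0.0, 90.0]
wrist_force: [-0.1, -0.5, 1.1]
opening: 0.0439
grasp_force: 0.0
time: 39.6
ee_pos: [0.6041, -0.1011, 0.1276]
tcp_rot: [179.8, 0.0, 90.0]
wrist_force: [0.9, -0.3, 6.1]
opening: 0.0143
grasp_force: 58.6
[ 0.60408488 -0.10105963  0.12764246]
stop_face 0.59 [188. 194.] [ 0.5296 -0.0855  0.05  ]
mark_1 0.66 [175.  42.] [0.5288 0.0258 0.05  ]
mark_1 0.66 [184. 136.] [ 0.5306 -0.0396  0.05  ]
stop_grip 0.78 [281. 258.] [ 0.6038 -0.0993  0.135 ]
```

View pics/w14.png

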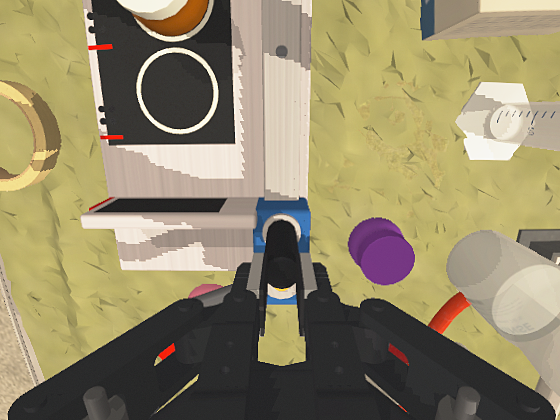

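The post is gripped (281,258). I'll slide most of the way, then measure.

```bash

python3 -m inch '[[0,1,0,0],[0,2.5,0,0],[0,4.2,0,0],[0,6,0,0],[0,7.8,0,0],[0,9.4,0,0],[0,10.4,0,0],[0,11,0,0]]'
python3 - <<'E'
from h import *
for i in range(2):
    c=cam('wrist'); print(bot.get_obs()['ee_pos']);lm(c,'stop_face',.05,1);lm(c,'mark_1',.05);lm(c,'stop_grip',.135,1)
save(c,'w15.png')
im=cv2.imread('pics/w15.png')[100:300,40:320]; cv2.imwrite('pics/w15c.png',cv2.resize(im,(784,560),interpolation=cv2.INTER_CUBIC))
E
```

```text
time: 40.8
ee_pos: [0.6043, 0.0079, 0.1276]
tcp_rot: [179.8, 0.2, 89.9]
wrist_force: [1.0, -8.1, 6.0]
opening: 0.0139
grasp_force: 58.7
[0.60428577 0.0085357  0.12765038]
stop_face 0.63 [185. 197.] [0.5271 0.0215 0.05  ]
mark_1 0.97 [181. 111.] [0.5302 0.0875 0.05  ]
mark_1 0.73 [193. 264.] [ 0.5285 -0.038   0.05  ]
mark_1 0.6 [188. 191.] [0.5298 0.0261 0.05  ]
stop_grip 0.88 [279. 258.] [0.6026 0.0092 0.135 ]
[0.60427863 0.00850504 0.12764416]
stop_face 0.85 [185. 195.] [0.5271 0.0238 0.05  ]
mark_1 0.82 [180. 108.] [0.5292 0.0898 0.05  ]
mark_1 0.65 [188. 195.] [0.5298 0.0235 0.05  ]
mark_1 0.55 [193. 263.] [ 0.5286 -0.0366  0.05  ]
stop_grip 0.96 [283. 261.] [0.6049 0.008  0.135 ]
```

View pics/w15c.png

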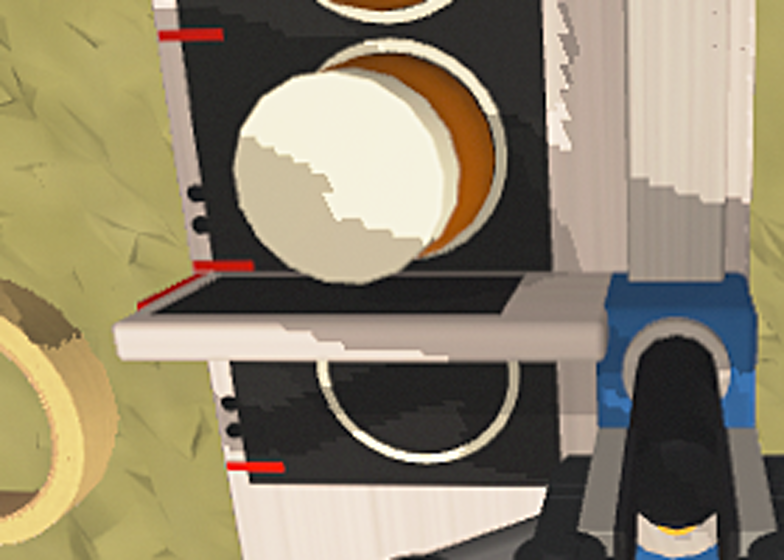

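The stop face foot (crop 205–525, 275) is slightly short of the red 3-jar line (crop 223,266). I'll convert that to millimetres.

```bash
python3 - <<'E'
from h import *
c=cam('wrist'); g=c['img'].astype(int)
for p in [(100,112.5),(119.6,195),(130,195),(131,266.8),(113.2,198.2),(160,198.2)]: print(p,np.round(toz(c,p,.05),4))
for col in (118,124,128,150,180): print(col,[tuple(v) for v in g[190:204,col]])
E
```

```text
(100, 112.5) [0.4676 0.0881 0.05  ]
(119.6, 195) [0.4738 0.0238 0.05  ]
(130, 195) [0.4825 0.0238 0.05  ]
(131, 266.8) [ 0.4738 -0.0405  0.05  ]
(113.2, 198.2) [0.468  0.0212 0.05  ]
(160, 198.2) [0.5068 0.021  0.05  ]
118 [(np.int64(38), np.int64(38), np.int64(36)), (np.int64(36), np.int64(39), np.int64(39)), (np.int64(42), np.int64(39), np.int64(39)), (np.int64(131), np.int64(34), np.int64(30)), (np.int64(203), np.int64(23), np.int64(8)), (np.int64(195), np.int64(24), np.int64(7)), (np.int64(176), np.int64(36), np.int64(27)), (np.int64(140), np.int64(103), np.int64(95)), (np.int64(128), np.int64(123), np.int64(115)), (np.int64(65), np.int64(61), np.int64(57)), (np.int64(29), np.int64(30), np.int64(29)), (np.int64(31), np.int64(31), np.int64(30)), (np.int64(35), np.int64(33), np.int64(33)), (np.int64(32), np.int64(32), np.int64(31))]
124 [(np.int64(39), np.int64(36), np.int64(35)), (np.int64(34), np.int64(37), np.int64(36)), (np.int64(42), np.int64(39), np.int64(39)), (np.int64(134), np.int64(34), np.int64(32)), (np.int64(203), np.int64(23), np.int64(6)), (np.int64(196), np.int64(21
[... 1587 characters left out ...]
int64(31)), (np.int64(32), np.int64(30), np.int64(31))]
180 [(np.int64(204), np.int64(189), np.int64(160)), (np.int64(206), np.int64(191), np.int64(162)), (np.int64(205), np.int64(190), np.int64(161)), (np.int64(205), np.int64(190), np.int64(161)), (np.int64(206), np.int64(193), np.int64(163)), (np.int64(208), np.int64(194), np.int64(163)), (np.int64(215), np.int64(200), np.int64(168)), (np.int64(171), np.int64(158), np.int64(136)), (np.int64(75), np.int64(68), np.int64(62)), (np.int64(15), np.int64(12), np.int64(14)), (np.int64(28), np.int64(26), np.int64(28)), (np.int64(31), np.int64(28), np.int64(30)), (np.int64(30), np.int64(28), np.int64(30)), (np.int64(30), np.int64(29), np.int64(30))]
```

About 2 mm short; I'll nudge it by that.

```bash

python3 -m inch '[[0,0.1,0,0],[0,0.2,0,0],[0,0.2,0,0],[0,0.2,0,0],[0,0.2,0,0],[0,0.2,0,0],[0,0.2,0,0],[0,0.2,0,0]]'
python3 - <<'E'
from h import *
c=cam('wrist'); save(c,'w16.png'); g=c['img'].astype(int); print(bot.get_obs()['ee_pos'])
for col in (122,128,180): print(col,[(r,*map(int,g[r,col])) for r in range(191,202)])
c2=cam('top'); lm(c2,'sample_1',0.05,8);lm(c,'sample_1',.05,3)
E
```

```text
time: 42.25
ee_pos: [0.6043, 0.0095, 0.1277]
tcp_rot: [179.8, 0.2, 89.9]
wrist_force: [1.8, -6.7, 5.5]
opening: 0.0143
grasp_force: 58.7
[0.60427569 0.00955465 0.12764545]
122 [(191, 39, 40, 36), (192, 37, 40, 38), (193, 23, 38, 39), (194, 129, 39, 35), (195, 206, 21, 5), (196, 193, 34, 24), (197, 164, 88, 82), (198, 91, 95, 90), (199, 20, 25, 23), (200, 31, 34, 32), (201, 35, 34, 34)]
128 [(191, 39, 37, 35), (192, 36, 37, 37), (193, 22, 39, 38), (194, 133, 34, 32), (195, 207, 19, 4), (196, 196, 38, 28), (197, 164, 87, 82), (198, 90, 93, 87), (199, 20, 25, 25), (200, 29, 31, 30), (201, 34, 33, 32)]
180 [(191, 205, 191, 162), (192, 204, 190, 161), (193, 205, 190, 162), (194, 206, 191, 162), (195, 205, 191, 162), (196, 208, 193, 164), (197, 211, 196, 166), (198, 192, 179, 152), (199, 114, 105, 88), (200, 11, 11, 15), (201, 28, 29, 28)]
sample_1 0.85 [244. 215.] [0.5363 0.1155 0.05  ]
sample_1 0.84 [328. 166.] [ 0.6797 -0.1386  0.05  ]
sample_1 0.76 [354. 220.] [ 0.5161 -0.2065  0.05  ]
sample_1 0.59 [220. 223.] [0.5148 0.1849 0.05  ]
sample_1 0.58 [416. 193.] [ 0.5939 -0.396   0.05  ]
sample_1 0.62 [179.  67.] [0.5306 0.1197 0.05  ]
sample_1 0.56 [182. 153.] [0.5281 0.0576 0.05  ]
```

```bash

python3 -m inch '[[0,0.1,0,0],[0,0.15,0,0],[0,0.15,0,0],[0,0.15,0,0],[0,0.15,0,0],[0,0.15,0,0],[0,0.15,0,0],[0,0.15,0,0]]'
python3 - <<'E'
from h import *
c=cam('wrist'); save(c,'w17.png'); g=c['img'].astype(int); print(bot.get_obs()['ee_pos'])
for col in (122,128): print(col,[(r,*map(int,g[r,col])) for r in range(191,202)])
lm(c,'stop_face',.05,1);lm(c,'sample_1',.05,3)
E
```

```text
time: 43.45
ee_pos: [0.6043, 0.011, 0.1277]
tcp_rot: [179.8, 0.2, 89.9]
wrist_force: [1.0, -8.1, 5.3]
opening: 0.014
grasp_force: 58.7
[0.60427725 0.01096675 0.12761259]
122 [(191, 41, 41, 40), (192, 41, 38, 39), (193, 41, 40, 40), (194, 35, 40, 40), (195, 47, 35, 34), (196, 143, 44, 38), (197, 176, 85, 79), (198, 93, 96, 90), (199, 22, 23, 25), (200, 30, 30, 29), (201, 31, 32, 31)]
128 [(191, 42, 40, 38), (192, 39, 37, 36), (193, 40, 41, 40), (194, 31, 39, 38), (195, 70, 33, 35), (196, 153, 38, 33), (197, 176, 91, 83), (198, 91, 93, 87), (199, 22, 27, 26), (200, 33, 35, 32), (201, 34, 34, 33)]
stop_face 0.62 [187. 194.] [0.5291 0.0269 0.05  ]
sample_1 0.92 [181. 157.] [0.5272 0.0564 0.05  ]
sample_1 0.61 [177.  66.] [0.5294 0.1215 0.05  ]
```

The face is now on the middle of the red line. I'll release, go to the knob and clamp.

```bash

python3 -m inch '[[0,0,0,0],[0,0,0,0],[0,0,0,0],[0,0,0,0],[0,0,0,0],[0,0,3,0],[0,0,7,0],[0,0,10,0]]' 4.4 20
python3 -m inch '[[-1,-1,0,-10],[-2,-2,0,-20],[-3,-3,0,-30],[-4,-4,0,-40],[-5,-5,0,-50],[-6.5,-5.4,0,-60],[-6.5,-5.4,0,-70],[-6.5,-5.4,0,-70]]' 4.2
python3 - <<'E'
from h import *
c=cam('wrist'); save(c,'w18.png'); print(bot.get_obs()['ee_pos']); lm(c,'lever_knob',.128,2);lm(c,'lever_pivot',.128,1);lm(c,'stop_grip',.135,1)
c=cam('top'); lm(c,'lever_knob',.128,1);lm(c,'stop_face',.05,1)
E
```

```text
time: 44.6
ee_pos: [0.6034, 0.0126, 0.2277]
tcp_rot: [179.9, -0.0, 90.0]
wrist_force: [0.7, -0.2, 0.6]
opening: 0.0442
grasp_force: 0.0
time: 45.6
ee_pos: [0.5382, -0.0415, 0.2262]
tcp_rot: [180.0, -0.0, 20.0]
wrist_force: [0.1, 0.4, 0.6]
opening: 0.0419
grasp_force: 0.0
[ 0.5383199  -0.04140826  0.22603665]
lever_knob 0.96 [284. 204.] [ 0.5389 -0.0416  0.128 ]
lever_pivot 0.61 [286. 123.] [ 0.6029 -0.0198  0.128 ]
stop_grip 0.9 [249. 111.] [0.6021 0.0105 0.135 ]
lever_knob 0.58 [393. 164.] [ 0.661  -0.3109  0.128 ]
```

```bash

python3 -m inch '[[0,0,-4,0],[0,0,-8,0],[0,0,-10.4,0],[0,0,-10.4,0],[0,0,-10.4,0],[0,0,-10.4,0],[0,0,-10.4,0],[0,0,-10.4,0]]' 4.2
python3 -m inch '[[0,0,0,0],[0,0,0,0],[0,0,0,0],[0,0,0,0],[0,0,0,0],[0,0,0,0],[0,0,0,0],[0,0,0,0]]' 2.6
python3 -m inch '[[0.52,-1.11,0,10],[1.22,-2.11,0,20],[2.08,-2.97,0,30],[3.08,-3.67,0,40],[4.19,-4.19,0,50],[5.36,-4.5,0,60],[6.58,-4.61,0,70],[6.58,-4.61,0,70]]'
python3 -m inch '[[0.1,0,0,0],[0.2,0,0,0],[0.3,0,0,0],[0.4,0,0,0],[0.45,0,0,0],[0.45,0,0,0],[0.45,0,0,0],[0.45,0,0,0]]'
python3 - <<'E'
from h import *
c=cam('wrist'); save(c,'w19.png'); print(bot.get_obs()['ee_pos']); lm(c,'lever_knob',.128,2);lm(c,'lever_pivot',.128,1);lm(c,'stop_grip',.135,1)
E
```

```text
time: 46.95
ee_pos: [0.5385, -0.0415, 0.1224]
tcp_rot: [180.0, -0.0, 20.0]
wrist_force: [0.4, -0.7, -0.7]
opening: 0.0419
grasp_force: 0.0
time: 47.95
ee_pos: [0.5383, -0.0415, 0.122]
tcp_rot: [180.0, -0.0, 20.0]
wrist_force: [1.4, -3.3, 0.7]
opening: 0.0261
grasp_force: 1.5
time: 48.95
ee_pos: [0.6041, -0.0872, 0.1213]
tcp_rot: [-179.9, -0.0, 89.9]
wrist_force: [-0.4, -0.0, 0.1]
opening: 0.0258
grasp_force: 0.0
time: 49.95
ee_pos: [0.6084, -0.0876, 0.1219]
tcp_rot: [-180.0, 0.0, 90.0]
wrist_force: [-2.5, -0.5, 0.1]
opening: 0.026
grasp_force: 1.3
[ 0.60846609 -0.0875936   0.12196724]
lever_knob 0.75 [274. 262.] [ 0.6039 -0.0895  0.128 ]
lever_pivot 0.62 [274. 134.] [ 0.6046 -0.0198  0.128 ]
stop_grip 0.61 [272.  64.] [0.6037 0.0111 0.135 ]
```

```bash

python3 -m inch '[[0.1,0,0,0],[0.15,0,0,0],[0.15,0,0,0],[0.15,0,0,0],[0.15,0,0,0],[0.15,0,0,0],[0.15,0,0,0],[0.15,0,0,0]]'
python3 -m inch '[[-0.5,0,0,0],[-0.5,0,0,0],[-0.5,0,2,0],[-0.5,0,5,0],[-0.5,0,9,0],[-3,0,13,0],[-6,0,17,0],[-7,2,18,0]]' 2.8
python3 -m inch '[[0,0,0,0],[0,0,0,0],[0,0,0,0],[0,0,0,0],[0,0,0,0],[0,0,0,0],[0,0,0,0],[0,0,0,0]]' 0
python3 - <<'E'
from h import *
c=cam('wrist'); save(c,'w20.png'); print(bot.get_obs()['ee_pos']); lm(c,'lever_knob',.128,2);lm(c,'lever_pivot',.128,1);lm(c,'stop_grip',.135,1);lm(c,'stop_face',.05,1);lm(c,'mark_1',.05)
for y in (.183,.12,.056): cap(c,[.528,y,.098],30)
E
```

```text
time: 51.15
ee_pos: [0.6089, -0.0876, 0.1218]
tcp_rot: [-179.9, 0.0, 90.0]
wrist_force: [-8.3, -1.7, 2.0]
opening: 0.0259
grasp_force: 4.3
time: 52.15
ee_pos: [0.5399, -0.0679, 0.3054]
tcp_rot: [179.7, 0.0, 89.9]
wrist_force: [0.7, 0.7, 0.3]
opening: 0.0278
grasp_force: 0.0
time: 53.15
ee_pos: [0.5401, -0.0676, 0.302]
tcp_rot: [180.0, -0.0, 90.0]
wrist_force: [0.1, 0.3, -0.0]
opening: -0.0
grasp_force: 0.0
[ 0.54009395 -0.06756331  0.30203322]
lever_knob 0.65 [336. 204.] [ 0.6015 -0.0874  0.128 ]
lever_pivot 0.88 [344. 144.] [ 0.6061 -0.0206  0.128 ]
stop_grip 0.86 [343. 113.] [0.6025 0.011  0.135 ]
stop_face 0.69 [274. 101.] [0.53  0.025 0.05 ]
mark_1 0.97 [278. 102.] [0.5356 0.0244 0.05  ]
mark_1 0.9 [274. 149.] [ 0.5296 -0.035   0.05  ]
mark_1 0.81 [274.  45.] [0.5308 0.0904 0.05  ]
cap [ 249    0   44   31 1160] [271.   13.2] [0.5288 0.1127 0.098 ]
cap [ 220    0  105  135 2921] [294.5  70.9] [0.5541 0.0551 0.098 ]
cap [ 250   48   43   45 1565] [271.1  69.9] [0.5286 0.0561 0.098 ]
```

View pics/w20.png

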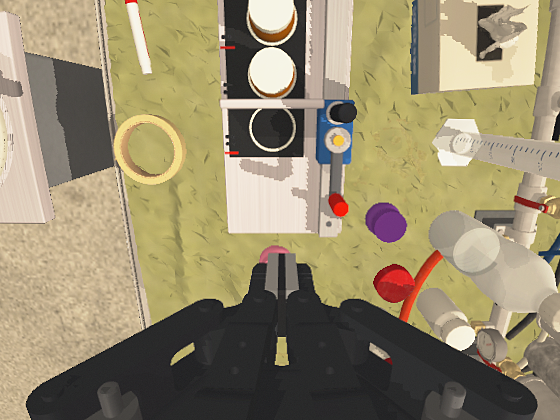

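The lever is clamped, knob at (339,205), having pressed its end stop at 8 N. The stop is on the line behind the three jars. Now the button.

```bash

python3 -m inch '[[0,4,0,0],[-1,9,0,0],[-2,14,0,0],[-2.7,19,0,0],[-2.7,24,-2,0],[-2.7,28,-4,0],[-2.7,28,-4,0],[-2.7,28,-4,0]]'
python3 - <<'E'
from h import *
c=cam('wrist'); save(c,'w21.png'); print(bot.get_obs()['ee_pos']); lm(c,'start_top',.066,2)
h=cv2.cvtColor(c['img'],cv2.COLOR_RGB2HSV); m=((h[...,0]>45)&(h[...,0]<80)&(h[...,1]>150)&(h[...,2]>60)).astype(np.uint8)
n,l,s,ce=cv2.connectedComponentsWithStats(m)
for i in range(1,n):
    if s[i,4]>150: print(s[i],ce[i],toz(c,ce[i],.066))
for y in (.183,.12,.056): cap(c,[.528,y,.098],30)
lm(c,'stop_face',.05,1)
E
```

```text
time: 54.45
ee_pos: [0.513, 0.2123, 0.2623]
tcp_rot: [180.0, 0.0, 90.0]
wrist_force: [-0.5, -0.6, -0.1]
opening: -0.0003
grasp_force: 0.0
[0.51322299 0.21187822 0.2626614 ]
start_top 0.78 [272. 121.] [0.5023 0.2811 0.066 ]
[258 111  30  29 676] [272.67011834 125.14497041] [0.50306016 0.27708142 0.066     ]
cap [ 274  192   42   43 1421] [294.1 213.3] [0.5269 0.1842 0.098 ]
cap [280 242  35  25 420] [299.3 253.5] [0.5335 0.1358 0.098 ]
```

```bash

python3 -m inch '[[-1.1,6.7,-2,0],[-1.1,6.7,-7,0],[-1.1,6.7,-12,0],[-1.1,6.7,-15,0],[-1.1,6.7,-16,0],[-1.1,6.7,-17,0],[-1.1,6.7,-17,0],[-1.1,6.7,-17,0]]'
python3 -m inch '[[0,0,-0.3,0],[0,0,-0.6,0],[0,0,-0.9,0],[0,0,-1,0],[0,0,-1,0],[0,0,-1,0],[0,0,-1,0],[0,0,-1,0]]'
python3 -m inch '[[0,0,-0.2,0],[0,0,-0.4,0],[0,0,-0.4,0],[0,0,-0.4,0],[0,0,-0.4,0],[0,0,-0.4,0],[0,0,-0.4,0],[0,0,-0.4,0]]'
```

```text
time: 55.6
ee_pos: [0.5027, 0.2796, 0.0932]
tcp_rot: [179.9, -0.0, 90.0]
wrist_force: [0.6, 0.5, -0.3]
opening: -0.0
grasp_force: 0.0
time: 56.6
ee_pos: [0.5021, 0.2795, 0.0821]
tcp_rot: [180.0, -0.0, 90.0]
wrist_force: [0.8, -0.8, -0.6]
opening: -0.0003
grasp_force: 0.0
time: 57.6
ee_pos: [0.5021, 0.2795, 0.078]
tcp_rot: [-180.0, -0.0, 90.0]
wrist_force: [-0.2, 0.4, 0.3]
opening: -0.0
grasp_force: 0.0
```

```bash

python3 -m inch '[[0,0,-0.1,0],[0,0,-0.2,0],[0,0,-0.3,0],[0,0,-0.3,0],[0,0,-0.3,0],[0,0,-0.3,0],[0,0,-0.3,0],[0,0,-0.3,0]]'
python3 -m inch '[[0,0,-0.1,0],[0,0,-0.2,0],[0,0,-0.3,0],[0,0,-0.3,0],[0,0,-0.3,0],[0,0,-0.3,0],[0,0,-0.3,0],[0,0,-0.3,0]]'
```

```text
time: 58.6
ee_pos: [0.5021, 0.2795, 0.075]
tcp_rot: [180.0, -0.0, 90.0]
wrist_force: [-0.5, 0.3, 0.4]
opening: -0.0001
grasp_force: 0.0
time: 59.6
ee_pos: [0.5021, 0.2795, 0.072]
tcp_rot: [180.0, -0.0, 90.0]
wrist_force: [-0.3, 0.8, -0.4]
opening: 0.0002
grasp_force: 0.0
```

```bash

python3 -m inch '[[0,0,-0.1,0],[0,0,-0.2,0],[0,0,-0.3,0],[0,0,-0.3,0],[0,0,-0.3,0],[0,0,-0.3,0],[0,0,-0.3,0],[0,0,-0.3,0]]'
python3 - <<'E'
from h import *
for n in ('side','top'):
    c=cam(n); lm(c,'start_top',.066,2)
    save(c,n+'9.png')
    print(proj(c,[.5025,.2795,.066]))
E
```

```text
time: 60.6
ee_pos: [0.5021, 0.2795, 0.069]
tcp_rot: [180.0, -0.0, 90.0]
wrist_force: [-0.6, 0.1, 0.3]
opening: -0.0001
grasp_force: 0.0
start_top 0.58 [258. 216.] [0.5171 0.0974 0.066 ]
start_top 0.48 [242. 180.] [0.5275 0.3225 0.066 ]
[238.74078622 187.89332165]
start_top 0.4 [187. 224.] [0.5103 0.2775 0.066 ]
[186.4323928  226.57788082]
```

```bash

python3 -m inch '[[0,0,-0.05,0],[0,0,-0.1,0],[0,0,-0.15,0],[0,0,-0.2,0],[0,0,-0.2,0],[0,0,-0.2,0],[0,0,-0.2,0],[0,0,-0.2,0]]'
python3 -m inch '[[0,0,-0.05,0],[0,0,-0.1,0],[0,0,-0.15,0],[0,0,-0.2,0],[0,0,-0.2,0],[0,0,-0.2,0],[0,0,-0.2,0],[0,0,-0.2,0]]'
```

```text
time: 61.8
ee_pos: [0.5021, 0.2795, 0.067]
tcp_rot: [180.0, 0.0, 90.0]
wrist_force: [0.2, -0.9, 0.3]
opening: -0.0003
grasp_force: 0.0
time: 62.8
ee_pos: [0.5021, 0.2795, 0.065]
tcp_rot: [180.0, 0.0, 90.0]
wrist_force: [-0.4, -0.6, -0.6]
opening: 0.0
grasp_force: 0.0
```

```bash
python3 - <<'E'
from h import *
c=cam('wrist'); save(c,'w22.png'); o=bot.get_obs(); e=np.array(o['ee_pos']); print(e,o['wrist_force'])
print('tip',proj(c,e-[0,0,.008]))
h=cv2.cvtColor(c['img'],cv2.COLOR_RGB2HSV); m=((h[...,0]>45)&(h[...,0]<80)&(h[...,1]>150)&(h[...,2]>60)).astype(np.uint8)
n,l,s,ce=cv2.connectedComponentsWithStats(m)
for i in range(1,n):
    if s[i,4]>30: print(s[i],ce[i],toz(c,ce[i],.066),toz(c,ce[i],.06))
lm(c,'start_top',.066,2)
for r in range(200,330,6): print(r,[''.join('%02x'%v for v in c['img'][r,k]) for k in range(220,345,12)])
E
```

```text
[0.50209809 0.27946115 0.06500987] [ 0.01813422 -0.51392461 -0.41590346]
tip [281.83085183 248.88952489]
[256 238  59  37 859] [286.90104773 250.66006985] [0.50494446 0.28243602 0.066     ] [0.50506554 0.27968274 0.06      ]
200 ['7f7a76', 'bab1a5', 'bab2a4', 'bab2a6', 'bbb3a5', 'bbb1a5', 'beb4a8', 'bdb3a6', 'bab1a3', 'bbb4a6', 'bcb4a7']
206 ['78746f', 'bdb4a5', 'b9b1a4', 'bdb5a8', 'bfb5a8', 'bcb3a6', 'bfb6a8', 'bdb4a5', 'bbb2a5', 'bbb3a7', 'bbb4a7']
212 ['646165', 'c0b6a7', 'b4aca0', '9b958b', '9d958a', 'bbb3a6', 'beb7a7', 'bcb3a5', 'beb2a6', 'bcb2a7', 'bbb5a6']
218 ['5f5c61', '878279', '858078', '868078', '8a847c', '363433', '827e73', 'bcb4a6', 'bdb1a5', 'bcb5a6', 'bcb4a6']
224 ['807675', '888279', '878079', '89837b', '232122', '323231', '322f31', '1d1d1f', 'bcb2a6', 'bdb4a6', 'bdb5a8']
230 ['e6d27b', '89847b', '88827a', '222221', '343333', '333030', '343232', '353336', 'a29c92', 'bcb4a7', 'bcb3a6']
236 ['dcc871', '89847b', '898379', '2b2a2a', '2a2b2b', '373033', '363033', '353331', '312e2e', 'bdb2a5', 'bab2a5']
242 ['e1ce7d', '88837a', '8b857c', '282829', '276935', '247137', '266e
[... 954 characters left out ...]
 'a79f93']
296 ['cfc274', 'c1b6a5', '43423f', '2d2e2e', '2f302f', '353230', '2d2d2e', '2f2e30', '2e3030', 'a59d92', 'a79f94']
302 ['1e1e27', 'afa79b', '303131', '313332', '323131', '353231', '2f3030', '353534', '313131', 'aca498', 'a59d91']
308 ['2e2f2f', '2a2a2c', '2f302f', '30302f', '2e2f2e', '343232', '2e2f2f', '2e2f30', '302f30', '2c2b2c', '2b2d2e']
314 ['29282b', '2a2b2b', '2f3130', '2e2e2e', '2e2d2e', '343433', '30302f', '2e2f2f', '303030', '292a2b', '323231']
320 ['2a2b2c', '2e2f2e', '2e2f2f', '2c2d2f', '2e2d2e', '323231', '313132', '323032', '2d2f2f', '2d2d2f', '303232']
326 ['303032', '2f2f2f', '303130', '2e2e31', '2a2a2a', '323230', '2f2f2f', '2e2e31', '303031', '303031', '2c2b2d']
```

```bash
python3 - <<'E'
from h import *
c=cam('wrist'); M=np.array(c['mount']); print('f',K(c)[0,0])
def mk(f,pos):
    d=dict(c); d['img']=cv2.cvtColor(cv2.imread('pics/'+f),cv2.COLOR_BGR2RGB)
    T=np.eye(4);T[:3,:3]=Ro.from_euler('xyz',[180,0,90],degrees=True).as_matrix();T[:3,3]=pos;A=T@M
    d['Rw']=A[:3,:3].T;d['tw']=-d['Rw']@A[:3,3];return d
rays=[]
for f,p in (('w4.png',(.4496,.1581,.2811)),('w21.png',(.51322,.21188,.26266)),('w22.png',(.5021,.27946,.065))):
    d=mk(f,p); h=cv2.cvtColor(d['img'],cv2.COLOR_RGB2HSV); m=((h[...,0]>45)&(h[...,0]<80)&(h[...,1]>150)&(h[...,2]>60)).astype(np.uint8)
    n,l,s,ce=cv2.connectedComponentsWithStats(m)
    for i in range(1,n):
        if s[i,4]>150: print(f,s[i],np.round(ce[i],1),[np.round(toz(d,ce[i],z),4) for z in (.05,.06,.07,.08)])
    # ascii of green near
d=mk('w22.png',(.5021,.27946,.065)); h=cv2.cvtColor(d['img'],cv2.COLOR_RGB2HSV)
for r in range(212,300,3): print(r,''.join('G' if (45<h[r,k,0]<80 and h[r,k,1]>110) else ('#' if h[r,k,2]<75 else ('+' if h[r,k,2]<150 else '.')) for k in range(230,340,2)))
E
```

```text
f 312.5589557085043
w4.png [316  59  30  31 697] [330.5  74. ] [array([0.5071, 0.2809, 0.05  ]), array([0.5056, 0.2798, 0.06  ]), array([0.5041, 0.2786, 0.07  ]), array([0.5027, 0.2774, 0.08  ])]
w21.png [258 111  30  29 676] [272.7 125.1] [array([0.5028, 0.2762, 0.05  ]), array([0.5031, 0.2765, 0.06  ]), array([0.5033, 0.2769, 0.07  ]), array([0.5036, 0.2772, 0.08  ])]
w22.png [256 238  59  37 859] [286.9 250.7] [array([0.5053, 0.2751, 0.05  ]), array([0.5051, 0.2797, 0.06  ]), array([0.5049, 0.2843, 0.07  ]), array([0.5047, 0.2889, 0.08  ])]
212 .......................................................
215 ........++++++++++++++++...............................
218 ++++++++++++++++++++++++#######++......................
221 +++++++++++++++++++#################+..................
224 ++++++++++++++++#######################................
227 ++++++++++++++###########################..............
230 ++++++++++++###############################............
233 +++++++++++#################################...........
236 ++++++++++###################################..........
239 ++++++
[... 549 characters left out ...]
####+++++####.+++++######GG+#####+......
269 +++++++###########+++++.####.+++++#######GG#####.......
272 .+++++++##########++++++####.+++++#######G#####+.......
275 ....++++##########+++++.####.+++++#######G#####........
278 .....++++#########.++++.####.++++.############+........
281 .........+########.++++.####.++++++##########+.........
284 ..........########.++++.####.++++++#########...........
287 ..........########+++++.####.++++++########............
290 .........+#########.....####.....+#########............
293 .........#############..####..+############+...........
296 .......################.####.################..........
299 .......#####################+################+.........
```

The image geometry puts the fingertips a little higher than I assumed, over the button at about the same height as its top. I'll keep pressing in small steps.

```bash

python3 -m inch '[[0,-0.1,-0.05,0],[0,-0.2,-0.1,0],[0,-0.2,-0.15,0],[0,-0.2,-0.2,0],[0,-0.2,-0.2,0],[0,-0.2,-0.2,0],[0,-0.2,-0.2,0],[0,-0.2,-0.2,0]]'
python3 -m inch '[[0,0,-0.05,0],[0,0,-0.1,0],[0,0,-0.15,0],[0,0,-0.2,0],[0,0,-0.2,0],[0,0,-0.2,0],[0,0,-0.2,0],[0,0,-0.2,0]]'
python3 - <<'E'
from h import *
c=cam('wrist'); save(c,'w23.png'); h=cv2.cvtColor(c['img'],cv2.COLOR_RGB2HSV)
for r in range(212,300,3): print(r,''.join('G' if (45<h[r,k,0]<80 and h[r,k,1]>110) else ('#' if h[r,k,2]<75 else ('+' if h[r,k,2]<150 else '.')) for k in range(230,340,2)))
E
```

```text
time: 63.95
ee_pos: [0.5021, 0.2775, 0.063]
tcp_rot: [180.0, 0.0, 90.0]
wrist_force: [-0.4, 0.4, 0.0]
opening: 0.0
grasp_force: 0.0
time: 64.95
ee_pos: [0.5021, 0.2775, 0.061]
tcp_rot: [180.0, -0.0, 90.0]
wrist_force: [-1.3, 0.1, 1.6]
opening: 0.0
grasp_force: 0.7
212 ........+++++++++++++++................................
215 ...++++++++++++++++++++++++++..........................
218 +++++++++++++++++++++############++....................
221 ++++++++++++++++++####################.................
224 +++++++++++++++#########################...............
227 +++++++++++++#############################.............
230 ++++++++++++################################...........
233 ++++++++++##################################+..........
236 +++++++++####################################+.........
239 ++++++++#############GGGGGGGGGGGGG############+........
242 ++++++++##########GGGGGGGGGGGGGGGGGGG##########+.......
245 +++++++##########GGGGGGGGGGGGGGGGGGGGG##########.......
248 +++++++#########GGGGGGGGGGGGGGGGGGGGGGGG########+......
251 ++++++########GGGGGGGGGGGGGGGGGGGGGGGGGGG########..
[... 264 characters left out ...]
####++++.####.+++++######GGG######......
269 ++++++############+++++.####.+++++#######GG#####+......
272 .++++++###########+++++.####.+++++#######GG#####.......
275 ....++++##########+++++.####.+++++#######G######.......
278 .....+++##########.++++.####.++++.#############........
281 .........#########.++++.####.++++.+###########.........
284 ..........########.++++.####.++++++##########..........
287 ..........########+++++.####.++++++#########...........
290 .........+#########.....####.....+########+............
293 .........#############..####..+############+...........
296 .......################.####.################..........
299 .......#####################+################+.........
```

Contact is starting, so I'll press through the travel.

```bash

python3 -m inch '[[0,0,-0.1,0],[0,0,-0.2,0],[0,0,-0.3,0],[0,0,-0.4,0],[0,0,-0.4,0],[0,0,-0.4,0],[0,0,-0.4,0],[0,0,-0.4,0]]'
python3 -m inch '[[0,0,-0.05,0],[0,0,-0.1,0],[0,0,-0.15,0],[0,0,-0.2,0],[0,0,-0.2,0],[0,0,-0.2,0],[0,0,-0.2,0],[0,0,-0.2,0]]'
```

```text
time: 66.0
ee_pos: [0.5021, 0.2775, 0.057]
tcp_rot: [180.0, -0.0, 90.0]
wrist_force: [-0.6, -0.1, 2.9]
opening: -0.0002
grasp_force: 1.6
time: 67.0
ee_pos: [0.5021, 0.2775, 0.0556]
tcp_rot: [180.0, -0.0, 90.0]
wrist_force: [-3.2, -1.5, 7.7]
opening: 0.0001
grasp_force: 4.3
```

The button bottomed at 7.7 N. I'll back off, check the deck and hand in.

```bash

python3 -m inch '[[0,0,1,0],[0,0,4,0],[0,0,9,0],[0,0,14,0],[0,-3,20,0],[0,-8,23,0],[0,-14,23,0],[0,-17,23,0]]'
python3 -m inch '[[0,0,0,0],[0,0,0,0],[0,0,0,0],[0,0,0,0],[0,0,0,0],[0,0,0,0],[0,0,0,0],[0,0,0,0]]'
python3 - <<'E'
from h import *
c=cam('wrist'); save(c,'w24.png'); print(bot.get_obs()['ee_pos'])
for y in (.183,.12,.056): cap(c,[.528,y,.098],25)
lm(c,'sample_1',.05,4);lm(c,'stop_face',.05,1);lm(c,'stop_grip',.135,1);lm(c,'lever_knob',.128,1);lm(c,'lever_pivot',.128,1);lm(c,'mark_1',.05,5)
E
```

```text
time: 68.0
ee_pos: [0.502, 0.1052, 0.2858]
tcp_rot: [179.9, 0.0, 89.9]
wrist_force: [0.4, -0.0, 0.2]
opening: -0.0004
grasp_force: 0.0
time: 69.0
ee_pos: [0.5021, 0.1074, 0.285]
tcp_rot: [180.0, 0.0, 90.0]
wrist_force: [-0.2, -0.6, -0.4]
opening: -0.0
grasp_force: 0.0
[0.5020834  0.10742064 0.28500115]
cap [ 284   94   43   44 1574] [305.1 115.2] [0.5274 0.1831 0.098 ]
cap [ 285  152   41   43 1392] [304.7 172.3] [0.5283 0.1208 0.098 ]
cap [ 285  205   39   39 1198] [303.6 224.5] [0.5283 0.0582 0.098 ]
sample_1 0.96 [301. 168.] [0.5273 0.1179 0.05  ]
sample_1 0.8 [299. 214.] [0.5253 0.0561 0.05  ]
sample_1 0.76 [301. 118.] [0.5264 0.1802 0.05  ]
sample_1 0.65 [394. 320.] [ 0.6734 -0.1142  0.05  ]
stop_face 0.75 [302. 235.] [0.5295 0.0254 0.05  ]
stop_grip 0.63 [370. 276.] [0.6028 0.0099 0.135 ]
lever_knob 0.98 [358. 339.] [ 0.5984 -0.0836  0.128 ]
lever_pivot 0.84 [371. 294.] [ 0.608  -0.0188  0.128 ]
mark_1 0.97 [304. 237.] [0.5336 0.0223 0.05  ]
mark_1 0.97 [302. 274.] [ 0.5321 -0.0342  0.05  ]
mark_1 0.61 [302. 190.] [0.5294 0.0894 0.05  ]
```

```bash
python3 -c "
from workcell import bot
print(bot.job_done())"
```

```text
the job is handed in; nothing more can be done
None
```

The job is handed in: three amber jars stand in circles 1–3, the stop is at the 3-dot mark with its lever clamped, and I then pressed the start button fully down. The last camera readings put the jars within about 2 mm of their circles and the stop face within about 2 mm of the mark.

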